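# Stir the bead bath

### The arm

A 6-joint arm with a two-finger parallel gripper is mounted at the origin on the work surface. World frame = base frame: x ahead of the robot, y to its left, z up, the work surface at z = 0. Lengths are in m, angles in rad, forces in N, time in s.
With the tool pointing down it reaches from about 0.3 to 1 m from the base axis. Payload 5.1 kg.
Tool frame: the origin (TCP) lies midway between the tips of the shut fingers; the grasp point (between the pads) lies 19 mm behind it (arm.grasp_offset is the distance from the TCP to the grasp point, in m); z points along the fingers, y is the line along which they close (so a half turn about z gives the same grasp; the last joint's range is limited). The gripper opens to 95 mm and grips with 3 to 60 N. Pads are 20 mm wide; open, the fingers measure 119 mm over their backs; the gripper's body (75 mm by 180 mm) begins 59 mm behind the grasp point.
Start: joints at [-1.363, 0.124, 1.65, -0, 1.367, -0.083], TCP at [0.186, -0.623, 0.215] pointing down, gripper open.
Joint ranges: [-2.61, 2.61], [-1.02, 2.33], [0.03, 2.71], [-1.35, 4.49], [0.32, 2.68], [-2.91, 2.91]. Speed limits (rad/s): [2.57, 2.57, 3.14, 3.14, 3.14, 3.14].

### API

Orientations are given as a unit quaternion [x, y, z, w].
In Python, from rig import arm gives the robot as it stands. The module is installed in compiled form; this text tells all that it offers.
- The arm moves only by the tool arm_command, never from a script. Its arguments are lists of equal length, an entry for each row: "claw": the opening, from 0 (shut) to 1 (fully open); "dp": the shift along the tool's x, y, z normalised to -1 to 1, where 1 is 80 mm, a list of three; "twist": the turn, a rotation vector about the tool's x, y, z normalised to -1 to 1, where 1 is pi rad, a list of three. In form: {"claw": [claw, ...], "dp": [[x, y, z], ...], "twist": [[rx, ry, rz], ...]}. A call has 1 to 20 rows; each row is the pose to reach, as a shift and turn from the pose commanded when the call began, along the tool's axes at that moment, turning the shorter way round; what a row does not reach only later rows make up. A row lasts 1/8 s, in which the tool goes at most 62.5 mm and 10.7 degrees, less where a joint would pass 70% of its speed; a pose out of reach is approached as far as the arm can. A call with a number of a shift or a turn outside -1 to 1 is refused whole. A call with a gripper value outside its range is refused whole. The fingers move at their own pace and stop on an object; "force" is the grip in N (left out, the last holds). Time passes only in rows, so rows that repeat a pose let the fingers close. It gives the time, the measured TCP pose, the force, the opening and the grip force at its end, in the units of the state.
- arm.observe(): the state, without advancing time (a new reading comes with each control period).
- arm.grab_frame(name): name is "scene" or "top" or "wrist"; returns a dict with "image" (420x560x3 uint8, red, green, blue), "mtx" (3x3 intrinsics, pixels), "dist" ([k1, k2, p1, p2, k3] as OpenCV has them; the pictures are not rectified), "pose" (4x4, takes a point from camera to world coordinates); the wrist camera has in their place "hand_eye" (4x4, takes a point from camera to tool coordinates, whose origin is the TCP and whose axes are the flange's). Camera axes: x right, y down, z forward; pixel columns grow to the right and rows downward; lengths in m; the calibration is good to about 2 mm. A picture is of the moment at which its call begins: read the wrist's pose just before it. There is no depth.
- arm.hand_in(): hands the job in; it is judged then, once.
The state is a dict: "time_s": time; "qpos": joint angles; "dq": joint speeds; "joint_efforts": joint torques, N m; "eef_pos": TCP position; "orientation": TCP orientation; "contact_force": force on the tool from outside, world axes, zero at the start; "ft_torque": the same for the moment, N m; "finger_gap": finger opening in m; "finger_force": force on a finger pad.
Only numpy, scipy, OpenCV 4.12 (cv2) and the standard library are available. Lean on these libraries where they do the work, as an engineer would, in place of code of your own. Each camera call takes 0.05 s, during which the arm holds its last target. There are 200 camera calls.

### The job

Lift the blue cover off the bead bath and lay it flat on the grey mat, then take the stirring rod from its sloping rest, feel for the bottom of the well gently with its tip, and stir the beads with it until every bead has clearly been shifted and both halves of the well (either side of the two black rim marks) hold copper and grey beads. Keep all beads in the well, lay the rod back fully home in its rest, leave the cover on the mat, and do not disturb the bottles and the pen.

Things in the scene. Friction and masses are not known exactly. Their poses are not given: they have to be found in the camera images.
- bath: bead bath, white box 180 x 180 x 90 mm, fixed, grey panel on its -x face. Origin: centre of underside, z up. In its middle a round well, inside diameter 110 mm (floor 35 mm, rim 90 mm above origin). Two steel pins, 8 mm diameter, 12 mm tall, on the rim at y = +74 and -74 mm. Two black rim marks at x = +72 and -72 mm show the line y = 0 between the well's left (+y) and right (-y) halves
- well_floor (a point): centre of the well's flat floor
- cover: loose blue cover plate 170 x 170 x 6 mm, 0.25 kg, lying on the bath's rim with two 11 mm holes over the pins. Origin: centre of its underside, z up; holes at y = +74 and -74 mm. On top a black bar handle, 70 mm along x, 16 mm wide in y, its top 42 mm above the origin
- cover_handle (a point): point in the cover's handle at which to grip it, 32 mm above the cover's underside
- mat: light grey rubber mat 190 x 190 x 3 mm fixed on the bench; origin: centre of its underside
- rod: straight stirring rod 170 mm long, 60 g: round steel shaft 9 mm in diameter from the tip to 95 mm, then an orange square handle 16 x 16 x 75 mm. Origin: its tip; z along the rod from the tip to the handle; x and y square to the handle's faces. At first it lies in the rest
- rod_grip (a point): middle of the rod's handle, 130 mm from the tip
- rest: rod rest fixed on the bench: grey foot 130 x 75 x 12 mm and a white open trough sloping up towards -x, 0.61 rad off vertical, 16 mm wide inside, 92 mm long, with a stop at its lower end. Origin: centre of its underside, z up
- rest_foot (a point): where the rod's tip lies when it is in the rest (30 mm ahead in x and 22 mm above the rest's origin)
- rest_grip (a point): where the middle of the rod's handle (point rod_grip) lies when it is in the rest
- wash_bottle: white bottle with red cap, 64 mm diameter, 150 mm tall, loose; bystander
- amber_bottle: amber dropper bottle, 32 mm diameter, 75 mm tall, loose; bystander
- blue_bottle: white dropper bottle with blue cap, 32 mm diameter, 75 mm tall, loose; bystander
- marker: red marker pen 14 mm thick, 120 mm long, lying loose; bystander
- copper1: copper-coloured bead, chunky barrel 20 mm in diameter, 16 mm high, 15 g, in the well; origin: its centre
- copper2: copper-coloured bead, chunky barrel 20 mm in diameter, 16 mm high, 15 g, in the well; origin: its centre
- copper3: copper-coloured bead, chunky barrel 20 mm in diameter, 16 mm high, 15 g, in the well; origin: its centre
- copper4: copper-coloured bead, chunky barrel 20 mm in diameter, 16 mm high, 15 g, in the well; origin: its centre
- grey1: light grey bead, chunky barrel 20 mm in diameter, 16 mm high, 15 g, in the well; origin: its centre
- grey2: light grey bead, chunky barrel 20 mm in diameter, 16 mm high, 15 g, in the well; origin: its centre
- grey3: light grey bead, chunky barrel 20 mm in diameter, 16 mm high, 15 g, in the well; origin: its centre
- grey4: light grey bead, chunky barrel 20 mm in diameter, 16 mm high, 15 g, in the well; origin: its centre

How it is judged:
On the way, in this order (a step that is already met when the one before it is completed fails the run):
1. the cover lies flat on the mat (centres within 50 mm), released (horizontal distance between cover and mat below 0.05 m and height (world z) of cover below 0.01 m and angle between cover's own z axis and vertical below 0.08 rad and contact force between the fingers and cover below 0.1 N), for 0.2 s.
2. the rod's tip touches the floor of the well (at least 0.5 N) (contact force between rod and bath above 0.5 N and z of rod in the frame of bath below 0.039 m and horizontal distance between rod and well_floor below 0.055 m), for 0.02 s.
3. with the rod in the well, every bead is at least 8 mm from where it lay at the start (horizontal distance between rod and well_floor below 0.055 m and z of rod in the frame of bath below 0.055 m and distance of each of copper1, copper2, copper3, copper4, grey1, grey2, grey3, grey4 from where it was at the start of the episode above 0.008 m), for 0.02 s.
At the end, for the whole second after the job is handed in: Each half of the well holds a copper and a grey bead, centres 3 mm or more past the line; all beads in the well, at rest; the rod in its rest (tip within 20 mm, handle within 25 mm of its place); the cover flat on the mat (centres within 50 mm), released (all of step 1 and y of any of copper1, copper2, copper3, copper4 in the frame of bath above 0.003 m and y of any of copper1, copper2, copper3, copper4 in the frame of bath below -0.003 m and y of any of grey1, grey2, grey3, grey4 in the frame of bath above 0.003 m and y of any of grey1, grey2, grey3, grey4 in the frame of bath below -0.003 m and horizontal distance between each of copper1, copper2, copper3, copper4, grey1, grey2, grey3, grey4 and well_floor below 0.055 m and z of each of copper1, copper2, copper3, copper4, grey1, grey2, grey3, grey4 in the frame of bath below 0.085 m and linear speed of each of copper1, copper2, copper3, copper4, grey1, grey2, grey3, grey4, rod, cover below 0.02 m/s and distance between rod and rest_foot below 0.02 m and distance between rod_grip and rest_grip below 0.025 m); the robot touches nothing.
It fails at once if the rod presses on the bath with more than 30 N (contact force between rod and bath above 30 N).
It fails at once if the fingers or the arm touch the beads or press on the bath with more than 10 N (contact force between any of the arm, the fingers and bath above 10 N or contact force between the fingers and copper1 above 0.5 N or contact force between the fingers and copper2 above 0.5 N or contact force between the fingers and copper3 above 0.5 N or contact force between the fingers and copper4 above 0.5 N or contact force between the fingers and grey1 above 0.5 N or contact force between the fingers and grey2 above 0.5 N or contact force between the fingers and grey3 above 0.5 N or contact force between the fingers and grey4 above 0.5 N).
It fails at once if a bottle or the pen is moved by more than 30 mm (distance of any of wash_bottle, amber_bottle, blue_bottle, marker from where it was at the start of the episode above 0.03 m).
It also fails if it takes over 72 s, if anything falls off the work surface, if the arm or the gripper's body presses on something with over 40 N, if the wrist force passes 120 N, or if a joint passes its speed limit or range.

## Working session

There is one attempt and no reset: what is moved stays moved. The work goes in short steps, Python scripts to look and compute and a tool call to move; the robot and the scene stay as the last step left them, time stands still between calls to the robot, and variables do not carry over. Pictures are saved under pics/ and viewed, at most 10 in all, crops included, and the job is handed in when it is done.

Besides the shell and the picture viewer there is one more tool, called after "Call:" by a JSON object that holds its "method" and its "body". arm_command: Moves the arm, as the interface text tells. Scaled input: -1 to 1 covers 80 mm each way for a shift and pi rad each way for a turn. Its arguments: {"type":"object","properties":{"claw":{"type":"array"},"dp":{"type":"array"},"twist":{"type":"array"},"force":{"type":"number"}},"required":["claw","dp","twist"]}

```bash
mkdir -p pics; python3 - <<'E'
from rig import arm
import cv2,numpy as np,json
s=arm.observe();print(s)
d={}
for n in("scene","top"):
    f=arm.grab_frame(n);cv2.imwrite(f"pics/{n}0.png",cv2.resize(f["image"][:,:,::-1],(784,588),interpolation=cv2.INTER_CUBIC))
    print(n,f["pose"].round(3).tolist(),f["mtx"].round(1).tolist(),f["dist"])
    np.savez(f"{n}.npz",**{k:v for k,v in f.items()})
E
```

```text
{'time_s': 0.0, 'qpos': array([-1.36259686e+00,  1.24510816e-01,  1.65169226e+00, -4.31424986e-05,
        1.36747017e+00, -8.25812065e-02]), 'dq': array([-1.12854713e-03,  6.76513948e-04,  3.72604878e-06, -6.73655665e-04,
        8.16077954e-04, -1.51347833e-03]), 'joint_efforts': array([ 1.41180946e-03, -4.17603743e+01, -3.59930491e+01,  7.75235379e-02,
        4.93541337e-02, -1.65843730e-04]), 'eef_pos': array([ 0.18619307, -0.62208706,  0.21337255]), 'orientation': array([ 9.89448260e-01,  1.44882914e-01, -8.63779857e-05, -1.03692133e-03]), 'contact_force': array([0.25504022, 0.05040274, 0.0065484 ]), 'ft_torque': array([-0.0388406 , -0.00846093,  0.024619  ]), 'finger_force': 0.0, 'finger_gap': 0.09499596973981131}
scene [[0.756, 0.445, -0.48, 1.045], [0.654, -0.537, 0.533, -0.485], [-0.02, -0.717, -0.697, 0.723], [0.0, 0.0, 0.0, 1.0]] [[408.7, 0.0, 280.2], [0.0, 408.7, 207.5], [0.0, 0.0, 1.0]] [-0.02026438  0.          0.          0.          0.        ]
top [[-0.004, -0.985, 0.173, 0.354], [-1.0, 0.007, 0.016, -0.019], [-0.017, -0.173, -0.985, 1.431], [0.0, 0.0, 0.0, 1.0]] [[532.0, 0.0, 274.5], [0.0, 532.0, 210.8], [0.0, 0.0, 1.0]] [0.05704623 0.         0.         0.         0.        ]
```

View pics/scene0.png

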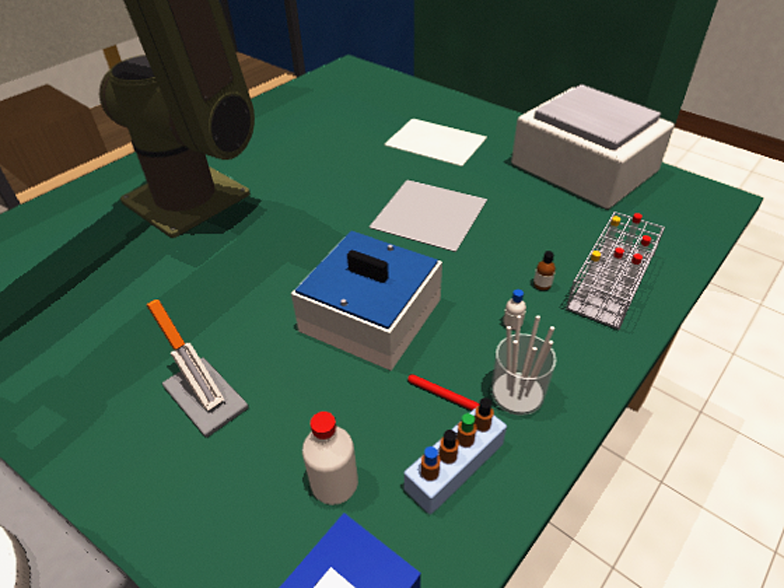

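View pics/top0.png

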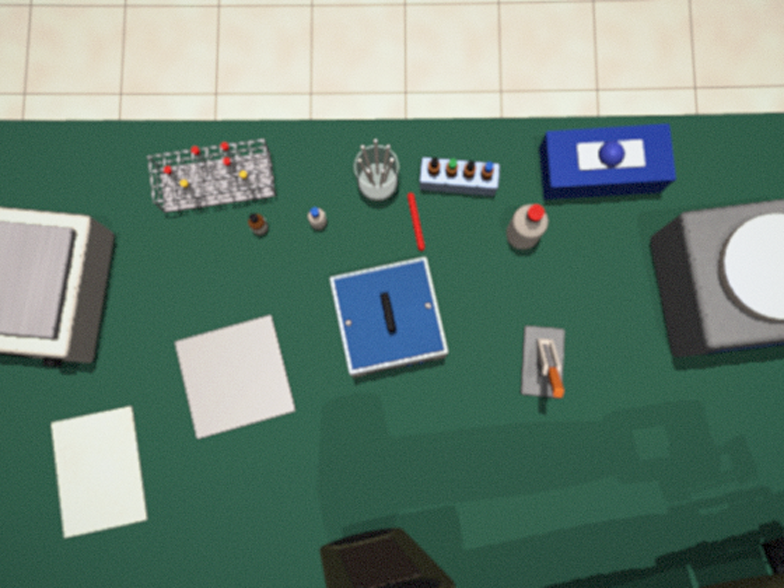

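The scene view shows the cover on the bath at (368,280), mat (430,213), rest with orange handle (165,325). The top view shows the handle (389,313), mat (235,376), rest (543,362) and orange grip (556,382). I'll measure these on an enlarged crop.

```bash
cat > h.py <<'E'
import numpy as np,cv2
from scipy.spatial.transform import Rotation as R
def ray(f,uv,T=None):
    T=f["pose"] if T is None else T
    p=cv2.undistortPoints(np.array(uv,float).reshape(-1,1,2),f["mtx"],f["dist"]).reshape(-1,2)
    d=np.c_[p,np.ones(len(p))]@T[:3,:3].T
    return T[:3,3],d
def at_z(f,uv,z,T=None):
    o,d=ray(f,uv,T); return o+d*((z-o[2])/d[:,2])[:,None]
def proj(f,P,T=None):
    T=f["pose"] if T is None else T
    W=np.linalg.inv(T); return cv2.projectPoints(np.array(P,float).reshape(-1,1,3),cv2.Rodrigues(W[:3,:3])[0],W[:3,3],f["mtx"],f["dist"])[0].reshape(-1,2)
E
python3 - <<'E'
from h import *
f=dict(np.load("top.npz"));im=f["image"]
g=dict(np.load("scene.npz"))
c=lambda i,x0,y0,x1,y1,s:cv2.resize(i[y0:y1,x0:x1,::-1],None,fx=s,fy=s,interpolation=cv2.INTER_CUBIC)
a=c(im,120,175,330,325,3.8)
b=c(im,360,220,420,290,5);d=c(g["image"],100,200,190,320,4)
e=np.zeros((480,300+360,3),np.uint8);e[:350,:300]=b;e[:480,300:]=d
cv2.imwrite("pics/rest.png",e)
cv2.imwrite("pics/bm.png",a)
hsv=cv2.cvtColor(im,cv2.COLOR_RGB2HSV)
def box(m,z,n):
    cs=max(cv2.findContours(m.astype(np.uint8),cv2.RETR_EXTERNAL,cv2.CHAIN_APPROX_NONE)[0],key=cv2.contourArea)
    w=at_z(f,cs.reshape(-1,2),z)[:,:2].astype(np.float32)
    r=cv2.minAreaRect(w);print(n,r,cv2.boundingRect(cs))
R_=np.zeros(im.shape[:2],bool)
r=R_.copy();r[175:275,230:325]=1
box((hsv[...,0]>100)&(hsv[...,0]<125)&(hsv[...,1]>120)&r,0.096,"cover")
r=R_.copy();r[215:320,120:215]=1
box((hsv[...,1]<60)&(hsv[...,2]>100)&r,0.003,"mat")
r=R_.copy();r[225:290,365:410]=1
box((hsv[...,1]<70)&(hsv[...,2]>80)&r,0.012,"rest")
E
```

```text
cover ((0.5546265244483948, -0.002900160849094391), (0.16451765596866608, 0.1644272804260254), 11.933324813842773) (240, 187, 76, 76)
mat ((0.4523528814315796, 0.2928353250026703), (0.19575314223766327, 0.19537897408008575), 15.427270889282227) (124, 224, 87, 90)
rest ((0.4761425852775574, -0.2941908836364746), (0.07942146062850952, 0.1347028762102127), 84.90150451660156) (372, 232, 32, 52)
```

View pics/rest.png

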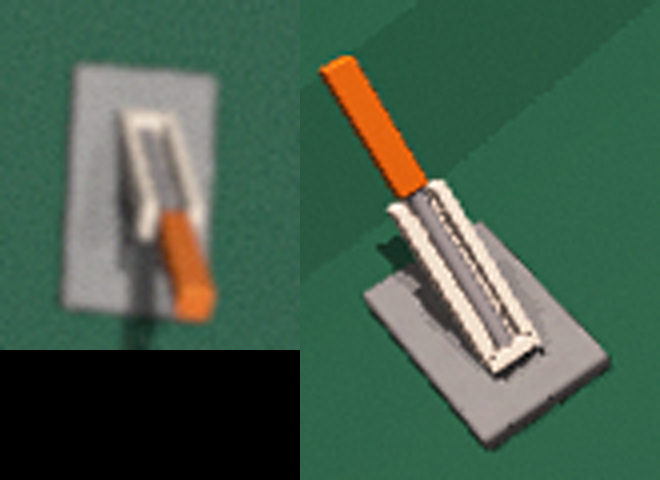

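The rest crop shows the foot's corners in the top view at (75,65), (216,75), (207,320) and (62,308). The rod lies in the trough with its handle up towards -x, and its end is at (195,300) in the top view and (340,65) in the scene view. Next I'll check the model against both cameras.

```bash
python3 - <<'E'
from h import *
f=dict(np.load("top.npz"));g=dict(np.load("scene.npz"))
cr=np.array([[75,65],[216,75],[207,320],[62,308]])/5-.4+[360,220]
w=at_z(f,cr,.012);print(w.round(4).tolist(),w.mean(0))
def tri(a,b):
    o1,d1=ray(f,[a]);o2,d2=ray(g,[b]);d1=d1[0];d2=d2[0]
    t=np.linalg.lstsq(np.c_[d1,-d2],o2-o1,rcond=None)[0]
    p,q=o1+d1*t[0],o2+d2*t[1];print(((p+q)/2).round(4),np.linalg.norm(p-q).round(4))
tri((399,280),(110,216.2));tri((394.4,262.6),(127.75,247.5))
x,y,yaw=.476,-.294,-.075
M=R.from_euler('z',yaw)
r=lambda L:M.apply(np.array(L))+[x,y,0]
P=r([[.065,.0375,.012],[.065,-.0375,.012],[-.065,-.0375,.012],[-.065,.0375,.012]])
print("pred foot scene",((proj(g,P)-[100,200])*4+[300,0]).round(0).tolist());print("top",((proj(f,P)-[360,220])*5).round(0).tolist())
t=np.array([.03,0,.022]);u=np.array([-.573,0,.820])
P=r([t+u*.170,t+u*.095]);print(P,((proj(g,P)-[100,200])*4+[300,0]).round(),((proj(f,P)-[360,220])*5).round())
# cover in scene
M=R.from_euler('z',.208);P=M.apply([[.085,.085,.096],[.085,-.085,.096],[-.085,-.085,.096],[-.085,.085,.096],[.035,0,.132],[-.035,0,.132]])+[.5546,-.0029,0]
print("cover scene",(proj(g,P)*1.4).round().tolist())
M=R.from_euler('z',.269);P=M.apply([[.095,.095,.003],[.095,-.095,.003],[-.095,-.095,.003],[-.095,.095,.003]])+[.4523,.2928,0]
print("mat scene",(proj(g,P)*1.4).round().tolist())
E
```

```text
[[0.5431, -0.2628, 0.012], [0.5373, -0.3373, 0.012], [0.408, -0.3264, 0.012], [0.4143, -0.2511, 0.012]] [ 0.47568488 -0.29440082  0.012     ]
[ 0.4119 -0.288   0.1584] 0.0052
[ 0.4563 -0.2927  0.1019] 0.001
pred foot scene [[604.0, 348.0], [480.0, 437.0], [353.0, 290.0], [473.0, 214.0]]
top [[70.0, 62.0], [212.0, 72.0], [205.0, 317.0], [61.0, 307.0]]
[[ 0.4087795  -0.28894899  0.1614    ]
 [ 0.45163369 -0.29216909  0.0999    ]] [[327.  60.]
 [407. 188.]] [[194. 304.]
 [170. 222.]]
cover scene [[436.0, 259.0], [386.0, 326.0], [293.0, 289.0], [349.0, 230.0], [384.0, 264.0], [346.0, 250.0]]
mat scene [[486.0, 199.0], [454.0, 251.0], [367.0, 226.0], [406.0, 179.0]]
```

View pics/bm.png

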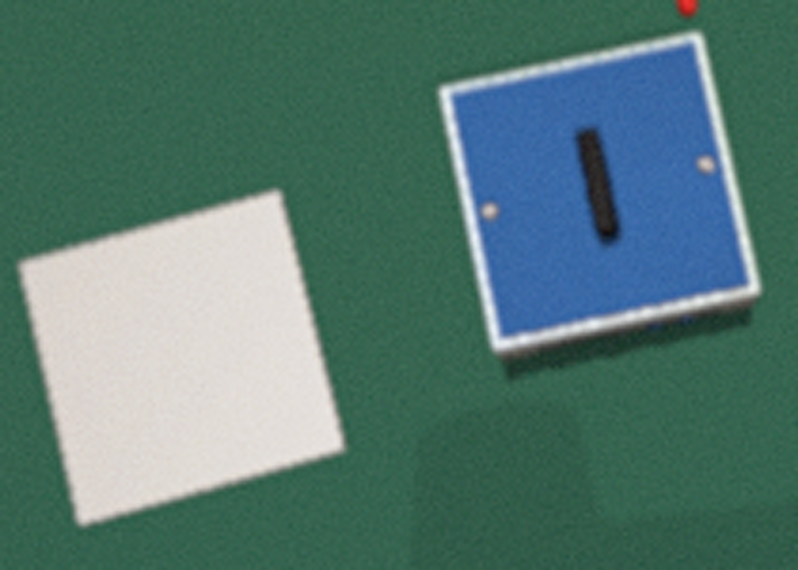

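The handle centre is at (600,187), with pins at (490,210) and (707,165). The top-camera poses agree with the known sizes, so I'll move over the bath.

Call:
{"method": "arm_command", "body": {"claw": [1,1], "dp": [[0.47,-0.43,-0.5],[0.946,-0.871,-0.5]], "twist": [[0,0,0],[0,0,0]]}}

```text
time_s: 0.35
eef_pos: [0.2395, -0.5349, 0.2576]
orientation: [0.99, 0.144, 0.001, 0.002]
contact_force: [-0.0, -0.1, -0.4]
finger_gap: 0.0951
finger_force: 0.0
```

Call:
{"method": "arm_command", "body": {"claw": [1,1], "dp": [[0.47,-0.43,0],[0.946,-0.871,0]], "twist": [[0,0,0],[0,0,0]]}}

```text
time_s: 0.6
eef_pos: [0.2919, -0.4442, 0.2542]
orientation: [0.989, 0.145, 0.0, -0.0]
contact_force: [0.2, -0.5, -1.1]
finger_gap: 0.0947
finger_force: 0.0
```

Call:
{"method": "arm_command", "body": {"claw": [1,1], "dp": [[0.47,-0.43,0],[0.946,-0.871,0]], "twist": [[0,0,0],[0,0,0]]}}

```text
time_s: 0.85
eef_pos: [0.3443, -0.3556, 0.2542]
orientation: [0.989, 0.145, -0.0, -0.0]
contact_force: [-0.1, -1.3, 0.1]
finger_gap: 0.0952
finger_force: 0.0
```

Call:
{"method": "arm_command", "body": {"claw": [1,1], "dp": [[0.47,-0.43,0],[0.946,-0.871,0]], "twist": [[0,0,0],[0,0,0]]}}

```text
time_s: 1.1
eef_pos: [0.3968, -0.2672, 0.2542]
orientation: [0.989, 0.145, -0.0, -0.0]
contact_force: [0.5, -0.2, 0.3]
finger_gap: 0.095
finger_force: 0.0
```

Call:
{"method": "arm_command", "body": {"claw": [1,1], "dp": [[0.47,-0.43,0],[0.946,-0.871,0]], "twist": [[0,0,0],[0,0,0]]}}

```text
time_s: 1.35
eef_pos: [0.4493, -0.1788, 0.2543]
orientation: [0.989, 0.145, -0.0, -0.0]
contact_force: [0.2, -1.5, -0.7]
finger_gap: 0.0951
finger_force: 0.0
```

Call:
{"method": "arm_command", "body": {"claw": [1,1], "dp": [[0.47,-0.43,0],[0.946,-0.871,0]], "twist": [[0,0,0],[0,0,0]]}}

```text
time_s: 1.6
eef_pos: [0.5019, -0.0903, 0.2543]
orientation: [0.989, 0.145, -0.0, -0.0]
contact_force: [0.7, -1.3, 0.6]
finger_gap: 0.0952
finger_force: 0.0
```

Call:
{"method": "arm_command", "body": {"claw": [1,1,1], "dp": [[0.47,-0.43,0],[0.946,-0.871,0],[0.946,-0.871,0]], "twist": [[0,0,0],[0,0,0.026],[0,0,0.026]]}}

```text
time_s: 1.98
eef_pos: [0.5546, -0.0008, 0.2538]
orientation: [0.994, 0.107, -0.001, -0.0]
contact_force: [-0.3, -0.6, 0.1]
finger_gap: 0.095
finger_force: 0.0
```

```bash
cat >> h.py <<'E'
def to(s,p=None,yaw=None,Rt=None,grasp=False):
    "tool-frame shift (units of 80 mm) and twist (units of pi) from state s to target"
    A=R.from_quat(s["orientation"]); p=s["eef_pos"] if p is None else np.array(p,float)
    B=A if yaw is None and Rt is None else (Rt if Rt is not None else R.from_euler('z',yaw)*R.from_euler('x',np.pi))
    if grasp: p=p+B.apply([0,0,.019])
    return (A.inv().apply(p-s["eef_pos"])/.08).round(3).tolist(),((A.inv()*B).as_rotvec()/np.pi).round(4).tolist()
def look(arm,name,crop=None,s=1.4):
    st=arm.observe();f=arm.grab_frame("wrist")
    T=np.eye(4);T[:3,:3]=R.from_quat(st["orientation"]).as_matrix();T[:3,3]=st["eef_pos"]
    f["pose"]=T@f["hand_eye"]
    np.savez(name+".npz",**f)
    i=f["image"][:,:,::-1]
    if crop: i=i[crop[1]:crop[3],crop[0]:crop[2]]
    cv2.imwrite(f"pics/{name}.png",cv2.resize(i,None,fx=s,fy=s,interpolation=cv2.INTER_CUBIC))
    return st,f
E
python3 - <<'E'
from h import *
from rig import arm
s,f=look(arm,"w1");print(s["time_s"],s["eef_pos"],s["contact_force"],R.from_quat(s["orientation"]).as_matrix().round(3).tolist());print(f["hand_eye"].round(3).tolist())
E
```

```text
1.975 [ 0.55457988 -0.00082313  0.25381339] [-0.3403895  -0.6174434   0.05216353] [[0.977, 0.212, -0.001], [0.212, -0.977, 0.001], [-0.001, -0.001, -1.0]]
[[0.0, -0.964, -0.267, 0.075], [1.0, 0.0, 0.0, 0.001], [-0.0, -0.267, 0.964, -0.17], [0.0, 0.0, 0.0, 1.0]]
```

View pics/w1.png

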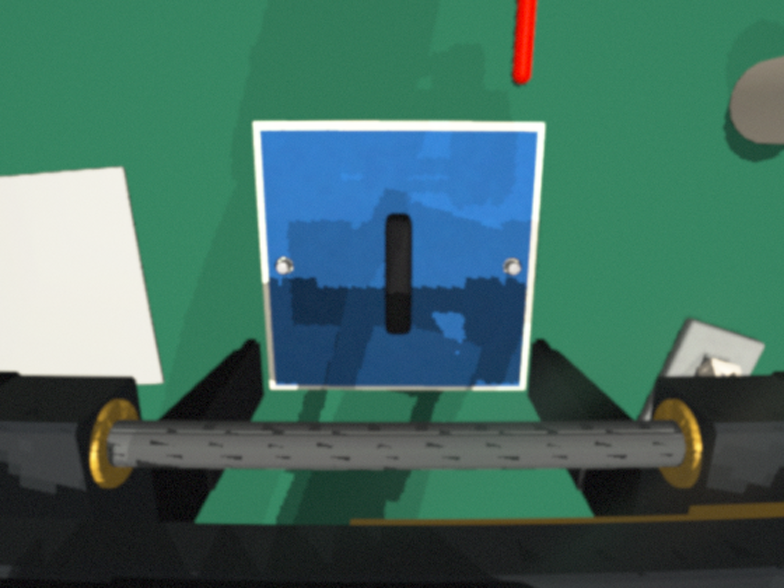

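The wrist view shows the cover square to the gripper: handle top about (399,215)-(398,331), pins (284,266) and (513,266), box rim corners (254,122), (545,122), (527,388), (270,388).

```bash
python3 - <<'E'
from h import *
from rig import arm
f=dict(np.load("w1.npz"))
c=at_z(f,np.array([[254,122],[545,122],[527,388],[270,388]])/1.4,.09);print("rim",c.round(4).tolist(),c.mean(0))
p=at_z(f,np.array([[284,265],[513,266]])/1.4,.1);print("pins",p,p.mean(0),np.linalg.norm(p[0]-p[1]))
h=at_z(f,np.array([[399,216],[398,330]])/1.4,.132);print("handle",h,h.mean(0),np.linalg.norm(h[0]-h[1]))
q=at_z(f,np.array([[123,167],[162,383]])/1.4,.003);print("mat",q)
s=arm.observe();print(to(s,[.556,-.003,.122],.207,grasp=True))
E
```

```text
rim [[0.6263, 0.1037, 0.09], [0.6645, -0.0723, 0.09], [0.4891, -0.111, 0.09], [0.4505, 0.0669, 0.09]] [ 0.55760632 -0.00316409  0.09      ]
pins [[ 0.54334698  0.06920389  0.1       ]
 [ 0.57384651 -0.07436572  0.1       ]] [ 0.55859674 -0.00258092  0.1       ] 0.14677347182491335
handle [[ 0.59329271  0.00491642  0.132     ]
 [ 0.52692651 -0.00900136  0.132     ]] [ 0.56010961 -0.00204247  0.132     ] 0.06780985708806964
mat [[0.57031472 0.2263926  0.003     ]
 [0.38745731 0.17698722 0.003     ]]
([0.026, 0.015, 1.885], [-0.0001, 0.0006, 0.0017])
```

Call:
{"method": "arm_command", "body": {"claw": [1,1], "dp": [[0.03,0.015,0.5],[0.05,0.015,1.0]], "twist": [[0,0,0.001],[0,0,0.001]]}}

```text
time_s: 2.28
eef_pos: [0.5581, -0.0051, 0.1742]
orientation: [0.995, 0.102, 0.001, 0.0]
contact_force: [-0.5, -0.8, -0.6]
finger_gap: 0.0953
finger_force: 0.0
```

Call:
{"method": "arm_command", "body": {"claw": [1,1,0.5,0,0,0,0], "dp": [[0,0,0.5],[0,0,0.87],[0,0,0.87],[0,0,0.87],[0,0,0.87],[0,0,0.87],[0,0,0.87]], "twist": [[0,0,0],[0,0,0],[0,0,0],[0,0,0],[0,0,0],[0,0,0],[0,0,0]], "force": 30}}

```text
time_s: 3.15
eef_pos: [0.5586, -0.0039, 0.1058]
orientation: [0.995, 0.103, 0.001, 0.0]
contact_force: [0.1, -0.3, 0.5]
finger_gap: 0.0505
finger_force: 0.0
```

Call:
{"method": "arm_command", "body": {"claw": [0,0,0,0,0,0,0], "dp": [[0,0,0],[0,0,0],[0,0,0],[0,0,0],[0,0,0],[0,0,0],[0,0,0]], "twist": [[0,0,0],[0,0,0],[0,0,0],[0,0,0],[0,0,0],[0,0,0],[0,0,0]], "force": 40}}

```text
time_s: 4.03
eef_pos: [0.558, -0.0033, 0.105]
orientation: [0.995, 0.103, -0.0, -0.001]
contact_force: [-1.1, 5.8, 0.1]
finger_gap: 0.0162
finger_force: 40.0
```

Call:
{"method": "arm_command", "body": {"claw": [0,0,0,0], "dp": [[0,0,-0.05],[0,0,-0.15],[0,0,-0.4],[0,0,-0.8]], "twist": [[0,0,0],[0,0,0],[0,0,0],[0,0,0]]}}

```text
time_s: 4.53
eef_pos: [0.5578, -0.005, 0.1702]
orientation: [0.995, 0.103, -0.001, 0.001]
contact_force: [0.1, -0.0, -1.7]
finger_gap: 0.0162
finger_force: 40.0
```

```bash
python3 - <<'E'
from h import *
from rig import arm
s=arm.observe();print(s["finger_force"],s["finger_gap"],s["contact_force"],s["eef_pos"])
print(to(s,[.453,.293,.06],.26))
E
```

```text
39.998735189437866 0.01623243231436242 [ 0.08298949 -0.02111499 -1.68534164] [ 0.55776223 -0.00498447  0.17023069]
([-0.519, -3.916, 1.371], [0.0006, 0.0005, -0.0173])
```

Call:
{"method": "arm_command", "body": {"claw": [0,0], "dp": [[-0.06,-0.4,0],[-0.13,-0.979,0]], "twist": [[0,0,0],[0,0,0]]}}

```text
time_s: 4.78
eef_pos: [0.5333, 0.0696, 0.1722]
orientation: [0.995, 0.101, 0.002, 0.001]
contact_force: [1.0, 1.2, -1.8]
finger_gap: 0.0161
finger_force: 40.0
```

Call:
{"method": "arm_command", "body": {"claw": [0,0], "dp": [[-0.06,-0.49,0],[-0.13,-0.979,0]], "twist": [[0,0,0],[0,0,0]]}}

```text
time_s: 5.03
eef_pos: [0.5064, 0.1454, 0.1715]
orientation: [0.995, 0.103, 0.002, 0.001]
contact_force: [-0.5, -0.5, -3.0]
finger_gap: 0.0155
finger_force: 40.0
```

Call:
{"method": "arm_command", "body": {"claw": [0,0], "dp": [[-0.06,-0.49,0],[-0.13,-0.979,0]], "twist": [[0,0,0],[0,0,0]]}}

```text
time_s: 5.28
eef_pos: [0.4803, 0.2201, 0.1715]
orientation: [0.995, 0.103, 0.002, 0.001]
contact_force: [0.2, 0.2, -2.0]
finger_gap: 0.0156
finger_force: 40.0
```

Call:
{"method": "arm_command", "body": {"claw": [0,0,0], "dp": [[-0.06,-0.49,0.2],[-0.13,-0.9,0.5],[-0.13,-0.979,1.0]], "twist": [[0,0,0],[0,0,-0.01],[0,0,-0.017]]}}

```text
time_s: 5.65
eef_pos: [0.4555, 0.2964, 0.0924]
orientation: [0.991, 0.131, 0.004, -0.0]
contact_force: [0.4, -0.9, -2.1]
finger_gap: 0.016
finger_force: 40.0
```

```bash
python3 - <<'E'
from h import *
from rig import arm
s=arm.observe();print(s["finger_force"],s["finger_gap"],s["contact_force"],s["eef_pos"])
print(to(s,[.454,.293,.018],.26))
E
```

```text
39.99875843524933 0.015985796401199764 [ 0.37714018 -0.90221157 -2.14156378] [0.45554553 0.29636992 0.09240013]
([-0.037, 0.035, 0.93], [0.0001, -0.0024, 0.0009])
```

Call:
{"method": "arm_command", "body": {"claw": [0,0,0,0,0.6,0.6,0.6], "dp": [[-0.02,0.02,0.5],[-0.03,0.03,0.8],[-0.03,0.03,0.9],[-0.03,0.03,0.92],[-0.03,0.03,0.92],[-0.03,0.03,0.92],[-0.03,0.03,0.92]], "twist": [[0,0,0],[0,0,0],[0,0,0],[0,0,0],[0,0,0],[0,0,0],[0,0,0]]}}

```text
time_s: 6.52
eef_pos: [0.4523, 0.2915, 0.0161]
orientation: [0.992, 0.129, 0.001, -0.0]
contact_force: [-0.8, 0.6, -0.8]
finger_gap: 0.0401
finger_force: 0.0
```

Call:
{"method": "arm_command", "body": {"claw": [0.6,0.6,0.6], "dp": [[0,0,-0.2],[0,0,-0.6],[0,0,-1.0]], "twist": [[0,0,0],[0,0,0],[0,0,0]]}}

```text
time_s: 6.9
eef_pos: [0.4518, 0.2914, 0.0973]
orientation: [0.992, 0.129, 0.0, -0.0]
contact_force: [0.8, -0.1, -0.3]
finger_gap: 0.0566
finger_force: 0.0
```

Call:
{"method": "arm_command", "body": {"claw": [0.6,0.6,0.6], "dp": [[0.2,0.2,-0.6],[0.4,0.6,-1.0],[0.4,0.9,-1.0]], "twist": [[0,0,0],[0,0,0],[0,0,0.02]]}}

```text
time_s: 7.28
eef_pos: [0.5045, 0.23, 0.1813]
orientation: [0.995, 0.097, 0.005, -0.001]
contact_force: [-0.2, 1.5, -0.7]
finger_gap: 0.0569
finger_force: 0.0
```

```bash
python3 - <<'E'
from h import *
from rig import arm
s=arm.observe();print(s["finger_gap"],s["contact_force"],s["eef_pos"])
f=arm.grab_frame("top");g=arm.grab_frame("scene");np.savez("top1.npz",**f)
c=lambda i,x0,y0,x1,y1,k:cv2.resize(i[y0:y1,x0:x1,::-1],None,fx=k,fy=k,interpolation=cv2.INTER_CUBIC)
cv2.imwrite("pics/chk.png",np.hstack([c(f["image"],110,180,330,330,1.8),c(g["image"],190,110,390,260,1.8)]))
print(to(s,[.56,-.003,.28],.209))
E
```

```text
0.056948477356362964 [-0.22948986  1.47253191 -0.65675384] [0.50445008 0.23004996 0.18127832]
([0.129, 2.991, -1.236], [-0.0003, -0.0029, -0.0046])
```

View pics/chk.png

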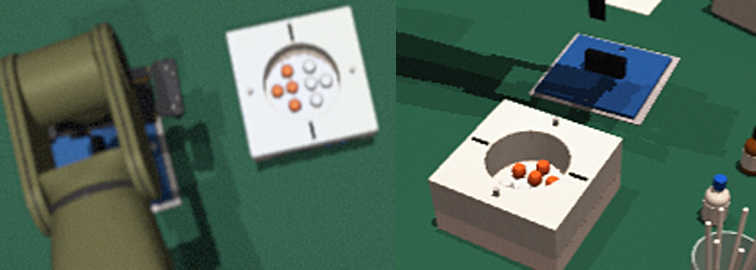

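The cover lies flat on the mat. Copper beads are all on the left side of the marks and grey on the right. I'll go to a pre-grasp pose aligned with the rod, 100 mm back along its axis.

```bash
cat >> h.py <<'E'
def restR(yaw,th=.61): return R.from_euler('z',yaw)*R.from_euler('x',np.pi)*R.from_euler('y',th)
def rest_pt(x,y,yaw,along,up=0): # point on rod axis at 'along' from tip
    return R.from_euler('z',yaw).apply(np.array([.03,0,.022])+np.array([-.573,0,.820])*along)+[x,y,0]
E
python3 - <<'E'
from h import *
from rig import arm
s=arm.observe();B=restR(-.08)
if B.as_matrix()[0,2]<0: print("sign!")
print(B.as_matrix().round(3).tolist())
p=rest_pt(.476,-.294,-.08,.23);print(p)
print(to(s,p,Rt=B,grasp=True))
E
```

```text
[[0.817, -0.08, 0.571], [-0.066, -0.997, -0.046], [0.573, 0.0, -0.82]]
[ 0.37453555 -0.28586548  0.2106    ]
([-2.675, 6.04, -0.224], [-0.0267, 0.1919, 0.0844])
```

Call:
{"method": "arm_command", "body": {"claw": [0.6,0.6], "dp": [[-0.22,0.4,-0.6],[-0.44,0.98,-0.8]], "twist": [[0,0,0],[0,0,0]]}}

```text
time_s: 7.62
eef_pos: [0.4823, 0.1467, 0.2427]
orientation: [0.995, 0.1, 0.002, -0.0]
contact_force: [0.5, -0.2, 0.0]
finger_gap: 0.0569
finger_force: 0.0
```

Call:
{"method": "arm_command", "body": {"claw": [0.6,0.6], "dp": [[-0.22,0.49,0],[-0.44,0.98,0]], "twist": [[0,0,0],[0,0,0]]}}

```text
time_s: 7.88
eef_pos: [0.462, 0.0619, 0.2401]
orientation: [0.995, 0.099, 0.0, -0.0]
contact_force: [0.7, -0.7, 0.8]
finger_gap: 0.0571
finger_force: 0.0
```

Call:
{"method": "arm_command", "body": {"claw": [0.6,0.6], "dp": [[-0.22,0.49,0],[-0.44,0.98,0]], "twist": [[0,0,0],[0,0,0]]}}

```text
time_s: 8.12
eef_pos: [0.4427, -0.0218, 0.2396]
orientation: [0.995, 0.099, 0.0, -0.0]
contact_force: [0.2, 0.3, 0.4]
finger_gap: 0.0569
finger_force: 0.0
```

Call:
{"method": "arm_command", "body": {"claw": [0.6,0.6], "dp": [[-0.22,0.49,0],[-0.44,0.98,0]], "twist": [[0,0,0],[0,0,0]]}}

```text
time_s: 8.38
eef_pos: [0.4236, -0.1056, 0.2397]
orientation: [0.995, 0.099, 0.0, -0.0]
contact_force: [0.4, -0.5, 0.3]
finger_gap: 0.0569
finger_force: 0.0
```

Call:
{"method": "arm_command", "body": {"claw": [0.6,0.6], "dp": [[-0.22,0.49,0],[-0.44,0.98,0]], "twist": [[0,0,0],[0,0,0]]}}

```text
time_s: 8.62
eef_pos: [0.4046, -0.1894, 0.2397]
orientation: [0.995, 0.099, 0.0, -0.0]
contact_force: [0.7, 0.1, 0.2]
finger_gap: 0.057
finger_force: 0.0
```

Call:
{"method": "arm_command", "body": {"claw": [0.6,0.6,0.6], "dp": [[-0.22,0.49,0],[-0.44,0.98,0],[-0.44,0.98,0]], "twist": [[0,0,0],[0,0,0],[0,0,0]]}}

```text
time_s: 9.0
eef_pos: [0.3852, -0.2738, 0.2394]
orientation: [0.995, 0.097, -0.0, -0.0]
contact_force: [-0.5, 0.2, 0.1]
finger_gap: 0.0568
finger_force: 0.0
```

```bash
python3 - <<'E'
from h import *
from rig import arm
s=arm.observe();B=restR(-.08);print(s["eef_pos"],s["qpos"])
print(to(s,rest_pt(.476,-.294,-.08,.23),Rt=B,grasp=True))
E
```

```text
[ 0.38524936 -0.2738125   0.23940071] [-7.31633808e-01 -2.96214765e-01  2.00167715e+00  1.39253502e-04
  1.43685557e+00  6.45209959e-01]
([-0.029, 0.159, 0.555], [-0.0268, 0.1931, 0.0844])
```

Call:
{"method": "arm_command", "body": {"claw": [0.6,0.6,0.6,0.6,0.6,0.6,0.6], "dp": [[-0.03,0.16,0],[-0.03,0.16,0],[-0.03,0.16,0.1],[-0.03,0.16,0.3],[-0.03,0.16,0.4],[-0.03,0.16,0.4],[-0.03,0.16,0.4]], "twist": [[-0.0067,0.048,0.021],[-0.0134,0.096,0.042],[-0.02,0.145,0.063],[-0.0268,0.193,0.084],[-0.0268,0.193,0.084],[-0.0268,0.193,0.084],[-0.0268,0.193,0.084]]}}

```text
time_s: 9.88
eef_pos: [0.3873, -0.286, 0.2097]
orientation: [0.953, -0.035, 0.301, 0.013]
contact_force: [-0.6, -0.1, 0.3]
finger_gap: 0.0569
finger_force: 0.0
```

```bash
python3 - <<'E'
from h import *
from rig import arm
s,f=look(arm,"w2");B=restR(-.08);print(s["eef_pos"],s["qpos"])
print(to(s,rest_pt(.476,-.294,-.08,.13),Rt=B,grasp=True))
print("pred handle end, junction, tip px",(proj(f,[rest_pt(.476,-.294,-.08,a) for a in(.17,.13,.095,0)])*1.4).round())
E
```

```text
[ 0.38728563 -0.2860485   0.20970957] [-1.0454566  -0.58264505  2.33423917  0.56377727  1.08419569  0.40685261]
([-0.126, 0.011, 1.388], [-0.0003, -0.0003, 0.0022])
pred handle end, junction, tip px [[396. 344.]
 [396. 316.]
 [396. 298.]
 [396. 265.]]
```

View pics/w2.png

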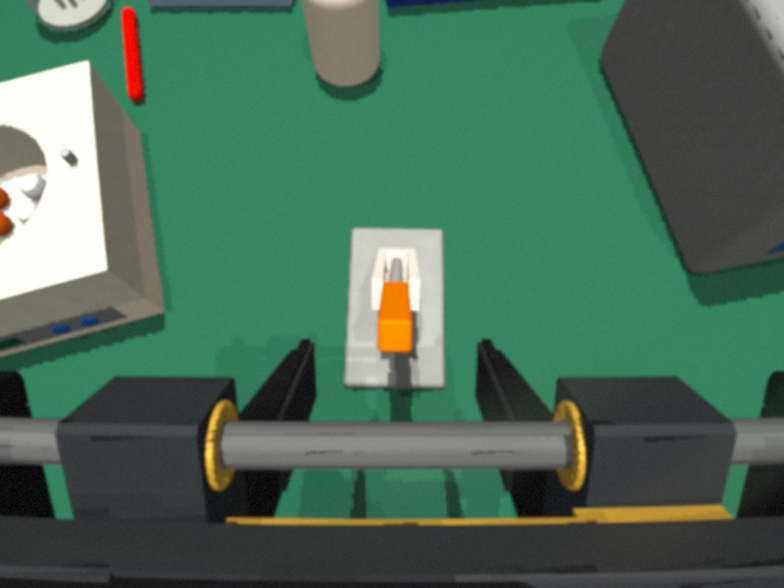

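The wrist view shows the rod end face centred near (396,335), with foot corners (352,228), (442,229), (444,386) and (346,386).

```bash
python3 - <<'E'
from h import *
from rig import arm
f=dict(np.load("w2.npz"));s=arm.observe()
w=at_z(f,np.array([[352,228],[442,229],[444,386],[346,386]])/1.4,.012);print(w.round(4).tolist(),w.mean(0).round(4))
for a,b in((0,3),(1,2)): d=w[a]-w[b];print(np.arctan2(d[1],d[0]),np.linalg.norm(d))
for e in((.4757,-.2944,-.08),(.478,-.293,-.08),(.48,-.294,-.08),(.482,-.294,-.08)):
  print(e,(proj(f,[rest_pt(*e,a) for a in(.17,0)])*1.4).round().tolist(),to(s,rest_pt(*e,.13),Rt=restR(e[2]),grasp=True))
E
```

```text
[[0.5448, -0.2635, 0.012], [0.5386, -0.3366, 0.012], [0.4114, -0.3249, 0.012], [0.4167, -0.2532, 0.012]] [ 0.4779 -0.2946  0.012 ]
-0.08027316419698341 0.12859935764764277
-0.09219259265164861 0.1277937057570321
(0.4757, -0.2944, -0.08) [[397.0, 344.0], [396.0, 265.0]] ([-0.127, 0.016, 1.385], [-0.0003, -0.0004, 0.0021])
(0.478, -0.293, -0.08) [[393.0, 339.0], [394.0, 262.0]] ([-0.105, -0.004, 1.401], [-0.0003, -0.0004, 0.0021])
(0.48, -0.294, -0.08) [[395.0, 335.0], [395.0, 260.0]] ([-0.084, 0.007, 1.416], [-0.0003, -0.0004, 0.0021])
(0.482, -0.294, -0.08) [[395.0, 331.0], [395.0, 257.0]] ([-0.063, 0.005, 1.43], [-0.0003, -0.0004, 0.0021])
```

Call:
{"method": "arm_command", "body": {"claw": [0.6,0.6,0.6,0.6], "dp": [[-0.09,0.01,0],[-0.09,0.01,0.3],[-0.09,0.01,0.7],[-0.09,0.01,0.7]], "twist": [[0,0,0.003],[0,0,0.003],[0,0,0.003],[0,0,0.003]]}}

```text
time_s: 10.42
eef_pos: [0.4116, -0.287, 0.1549]
orientation: [0.953, -0.041, 0.299, 0.008]
contact_force: [-0.2, -0.7, -0.3]
finger_gap: 0.057
finger_force: 0.0
```

Call:
{"method": "arm_command", "body": {"claw": [0.6,0.6,0.2,0,0,0,0,0,0,0], "dp": [[0,0,0.4],[0,0,0.71],[0,0,0.71],[0,0,0.71],[0,0,0.71],[0,0,0.71],[0,0,0.71],[0,0,0.71],[0,0,0.71],[0,0,0.71]], "twist": [[0,0,0],[0,0,0],[0,0,0],[0,0,0],[0,0,0],[0,0,0],[0,0,0],[0,0,0],[0,0,0],[0,0,0]], "force": 40}}

```text
time_s: 11.68
eef_pos: [0.4446, -0.2914, 0.1115]
orientation: [0.953, -0.041, 0.3, 0.011]
contact_force: [-4.7, 1.3, 5.7]
finger_gap: 0.0161
finger_force: 40.0
```

```bash
python3 - <<'E'
from h import *
from rig import arm
s=arm.observe();print(s["finger_gap"],s["contact_force"],s["eef_pos"],s["orientation"].tolist(),s["qpos"])
# bead positions from top1 colour
f=dict(np.load("top1.npz"));hsv=cv2.cvtColor(f["image"],cv2.COLOR_RGB2HSV)
c=np.array([[288,72],[277,87],[291,87],[294,104],[309,66],[311,82],[325,83],[316,100]])/1.8+[110,180]
w=at_z(f,c,.047)-[.558,-.003,0]
print(R.from_euler('z',-.209).apply(w)[:,:2].round(3).tolist())
E
```

```text
0.016113750094189742 [-4.69269871  1.2571611   5.68343009] [ 0.44459645 -0.29138676  0.11151715] [0.9528623686778661, -0.04055374968906975, 0.30048427242961384, 0.010858257972995302] [-0.92342612 -0.33077189  2.34290454  0.63834999  0.80349239  0.35633926]
[[0.019, 0.015], [0.001, 0.036], [-0.004, 0.016], [-0.029, 0.017], [0.021, -0.016], [-0.003, -0.014], [-0.008, -0.034], [-0.03, -0.016]]
```

Call:
{"method": "arm_command", "body": {"claw": [0,0,0,0], "dp": [[0,0,-0.1],[0,0,-0.3],[0,0,-0.7],[0,0,-1.0]], "twist": [[0,0,0],[0,0,0],[0,0,0],[0,0,0]]}}

```text
time_s: 12.18
eef_pos: [0.3981, -0.2871, 0.1771]
orientation: [0.953, -0.041, 0.3, 0.01]
contact_force: [1.7, -0.6, -0.8]
finger_gap: 0.0156
finger_force: 40.0
```

Call:
{"method": "arm_command", "body": {"claw": [0,0,0,0], "dp": [[0,0,-0.3],[0.3,0,-0.6],[0.55,0,-0.99],[0.55,0,-0.99]], "twist": [[0,0,0],[0,0,0],[0,0,0],[0,0,0]]}}

```text
time_s: 12.68
eef_pos: [0.3898, -0.2881, 0.2701]
orientation: [0.953, -0.04, 0.302, 0.013]
contact_force: [-0.6, -0.0, -1.0]
finger_gap: 0.0158
finger_force: 40.0
```

```bash
python3 - <<'E'
from h import *
from rig import arm
s=arm.observe();print(s["finger_gap"],s["contact_force"],s["eef_pos"],s["qpos"])
print(to(s,yaw=0.0)); print(to(s,[.597,.0053,.26],yaw=0.0))
E
```

```text
0.01575491311162341 [-0.63951984 -0.03191614 -1.03303579] [ 0.38977734 -0.2880725   0.2700871 ] [-1.04170156 -0.61279854  2.25212766  0.53547472  1.17366902  0.4848261 ]
([0.0, 0.0, 0.0], [0.0084, -0.1951, -0.0259])
([1.787, -3.872, 1.41], [0.0084, -0.1951, -0.0259])
```

Call:
{"method": "arm_command", "body": {"claw": [0,0,0,0,0], "dp": [[0,0,0],[0,0,0],[0,0,0],[0,0,0],[0,0,0]], "twist": [[0.002,-0.049,-0.0065],[0.004,-0.098,-0.013],[0.006,-0.147,-0.02],[0.0084,-0.195,-0.026],[0.0084,-0.195,-0.026]]}}

```text
time_s: 13.3
eef_pos: [0.3902, -0.2862, 0.264]
orientation: [1.0, 0.002, -0.003, -0.004]
contact_force: [-0.1, -0.7, -0.6]
finger_gap: 0.0157
finger_force: 40.0
```

Call:
{"method": "arm_command", "body": {"claw": [0,0,0], "dp": [[0.2,-0.3,0],[0.4,-0.6,0],[0.647,-0.917,0]], "twist": [[0,0,0],[0,0,0],[0,0,0]]}}

```text
time_s: 13.68
eef_pos: [0.4401, -0.2128, 0.2654]
orientation: [1.0, -0.0, -0.001, -0.003]
contact_force: [0.5, 0.9, -0.7]
finger_gap: 0.0158
finger_force: 40.0
```

Call:
{"method": "arm_command", "body": {"claw": [0,0], "dp": [[0.32,-0.46,0],[0.647,-0.917,0]], "twist": [[0,0,0],[0,0,0]]}}

```text
time_s: 13.92
eef_pos: [0.492, -0.1393, 0.2658]
orientation: [1.0, -0.0, -0.001, -0.003]
contact_force: [-0.3, -0.7, -1.3]
finger_gap: 0.0158
finger_force: 40.0
```

Call:
{"method": "arm_command", "body": {"claw": [0,0], "dp": [[0.32,-0.46,0],[0.647,-0.917,0]], "twist": [[0,0,0],[0,0,0]]}}

```text
time_s: 14.18
eef_pos: [0.5438, -0.066, 0.2661]
orientation: [1.0, -0.0, -0.001, -0.003]
contact_force: [-0.0, 0.1, -1.3]
finger_gap: 0.0154
finger_force: 40.0
```

Call:
{"method": "arm_command", "body": {"claw": [0,0,0,0], "dp": [[0.32,-0.46,0],[0.6,-0.85,0],[0.647,-0.917,0],[0.647,-0.917,0]], "twist": [[0,0,0],[0,0,0],[0,0,0],[0,0,0]]}}

```text
time_s: 14.68
eef_pos: [0.5953, 0.006, 0.2667]
orientation: [1.0, 0.0, -0.002, -0.003]
contact_force: [0.2, 1.2, -0.9]
finger_gap: 0.0162
finger_force: 40.0
```

```bash
python3 - <<'E'
from h import *
from rig import arm
s,f=look(arm,"w3");print(s["finger_gap"],s["contact_force"],s["eef_pos"],s["qpos"])
print(to(s,[.597,.0053,.146],yaw=0.0))
print("tip pred",(proj(f,[s["eef_pos"]+R.from_quat(s["orientation"]).apply([0,0,.111])])*1.4).round())
print("well spot",(proj(f,[[.597,.0053,.035]])*1.4).round())
E
```

```text
0.016190614353179218 [ 0.15633347  1.21515233 -0.89971053] [0.59527356 0.00596768 0.26670017] [-0.08264506 -0.02106344  1.71376325  0.00512787  1.45271657  1.48716465]
([0.027, 0.016, 1.509], [-0.0017, 0.0011, 0.0001])
tip pred [[394. 289.]]
well spot [[397. 246.]]
```

View pics/w3.png

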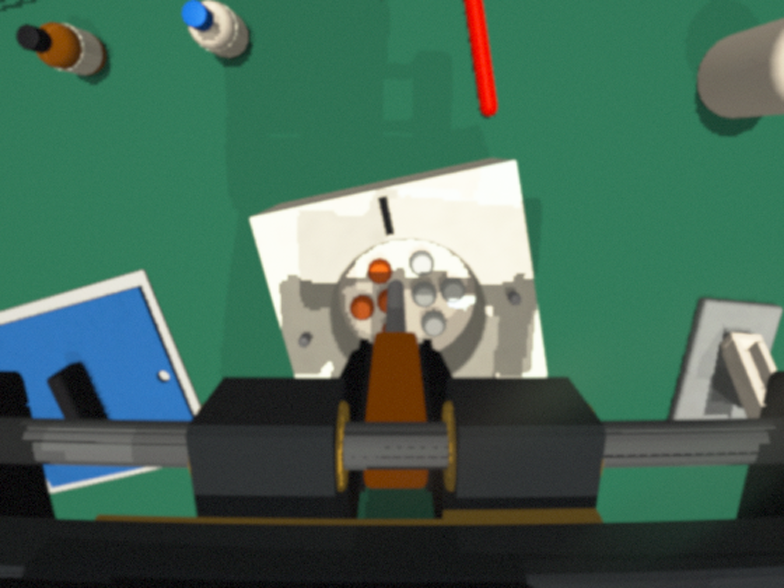

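The tip is at about (395,281) in the image, roughly as predicted and perhaps 3 mm ahead. The gap near the front mark, between copper (379,270) and grey (421,262), is free. I'll lower it there.

Call:
{"method": "arm_command", "body": {"claw": [0,0,0], "dp": [[-0.05,0.025,0.3],[-0.05,0.025,0.7],[-0.05,0.025,1.0]], "twist": [[0,0,0],[0,0,0],[0,0,0]]}}

```text
time_s: 15.1
eef_pos: [0.5908, 0.0034, 0.1862]
orientation: [1.0, -0.001, -0.002, -0.003]
contact_force: [-0.0, 0.9, -1.4]
finger_gap: 0.0156
finger_force: 40.0
```

Call:
{"method": "arm_command", "body": {"claw": [0,0,0,0], "dp": [[0,0,0.15],[0,0,0.3],[0,0,0.4],[0,0,0.42]], "twist": [[0,0,0],[0,0,0],[0,0,0],[0,0,0]]}}

```text
time_s: 15.6
eef_pos: [0.592, 0.005, 0.1539]
orientation: [1.0, 0.0, -0.001, -0.003]
contact_force: [0.4, -0.1, -0.7]
finger_gap: 0.0159
finger_force: 40.0
```

Call:
{"method": "arm_command", "body": {"claw": [0,0,0,0], "dp": [[0,0,0.025],[0,0,0.05],[0,0,0.06],[0,0,0.06]], "twist": [[0,0,0],[0,0,0],[0,0,0],[0,0,0]]}}

```text
time_s: 16.1
eef_pos: [0.592, 0.0051, 0.1492]
orientation: [1.0, 0.0, -0.001, -0.003]
contact_force: [0.4, -0.9, -0.6]
finger_gap: 0.0156
finger_force: 40.0
```

Call:
{"method": "arm_command", "body": {"claw": [0,0,0], "dp": [[0,0,0.012],[0,0,0.025],[0,0,0.025]], "twist": [[0,0,0],[0,0,0],[0,0,0]]}}

```text
time_s: 16.48
eef_pos: [0.5919, 0.0051, 0.147]
orientation: [1.0, 0.0, -0.001, -0.003]
contact_force: [0.0, 0.1, 0.4]
finger_gap: 0.016
finger_force: 40.0
```

Call:
{"method": "arm_command", "body": {"claw": [0,0,0], "dp": [[0,0,0.01],[0,0,0.02],[0,0,0.02]], "twist": [[0,0,0],[0,0,0],[0,0,0]]}}

```text
time_s: 16.85
eef_pos: [0.5919, 0.0051, 0.1455]
orientation: [1.0, 0.0, -0.001, -0.003]
contact_force: [0.1, 0.2, -0.1]
finger_gap: 0.0158
finger_force: 40.0
```

Call:
{"method": "arm_command", "body": {"claw": [0,0,0], "dp": [[0,0,0.01],[0,0,0.02],[0,0,0.02]], "twist": [[0,0,0],[0,0,0],[0,0,0]]}}

```text
time_s: 17.23
eef_pos: [0.5922, 0.0051, 0.1452]
orientation: [1.0, 0.0, -0.001, -0.003]
contact_force: [-1.4, -0.4, 4.3]
finger_gap: 0.0158
finger_force: 40.0
```

```bash
python3 - <<'E'
import numpy as np
C=np.array([-.036,.008]);a0=-.219
L=[]
for i in range(20):
    if i<12: r=.032;a=a0+np.radians(30)*(i+1)
    else: r=[.026,.02,.016,.016,.016,.016,.016,.016][i-12];a=a+np.radians(45)
    L.append((np.r_[C+r*np.array([np.cos(a),np.sin(a)]),-.004]/.08).round(2).tolist())
print(L)
E
```

```text
[[-0.07, 0.22, -0.05], [-0.18, 0.39, -0.05], [-0.36, 0.49, -0.05], [-0.57, 0.48, -0.05], [-0.74, 0.37, -0.05], [-0.84, 0.19, -0.05], [-0.83, -0.02, -0.05], [-0.72, -0.19, -0.05], [-0.54, -0.29, -0.05], [-0.33, -0.28, -0.05], [-0.16, -0.17, -0.05], [-0.06, 0.01, -0.05], [-0.18, 0.27, -0.05], [-0.4, 0.34, -0.05], [-0.56, 0.27, -0.05], [-0.65, 0.14, -0.05], [-0.62, -0.01, -0.05], [-0.49, -0.1, -0.05], [-0.34, -0.07, -0.05], [-0.25, 0.06, -0.05]]
```

Call:
{"method": "arm_command", "body": {"claw": [0,0,0,0,0,0,0,0,0,0,0,0,0,0,0,0,0,0,0,0], "dp": [[-0.07,0.22,-0.05],[-0.18,0.39,-0.05],[-0.36,0.49,-0.05],[-0.57,0.48,-0.05],[-0.74,0.37,-0.05],[-0.84,0.19,-0.05],[-0.83,-0.02,-0.05],[-0.72,-0.19,-0.05],[-0.54,-0.29,-0.05],[-0.33,-0.28,-0.05],[-0.16,-0.17,-0.05],[-0.06,0.01,-0.05],[-0.18,0.27,-0.05],[-0.4,0.34,-0.05],[-0.56,0.27,-0.05],[-0.65,0.14,-0.05],[-0.62,-0.01,-0.05],[-0.49,-0.1,-0.05],[-0.34,-0.07,-0.05],[-0.25,0.06,-0.05]], "twist": [[0,0,0],[0,0,0],[0,0,0],[0,0,0],[0,0,0],[0,0,0],[0,0,0],[0,0,0],[0,0,0],[0,0,0],[0,0,0],[0,0,0],[0,0,0],[0,0,0],[0,0,0],[0,0,0],[0,0,0],[0,0,0],[0,0,0],[0,0,0]]}}

```text
time_s: 19.73
eef_pos: [0.5732, 0.0004, 0.1479]
orientation: [1.0, 0.001, -0.001, -0.003]
contact_force: [0.0, -0.6, -0.8]
finger_gap: 0.0156
finger_force: 40.0
```

```bash
python3 - <<'E'
from h import *
from rig import arm
s,f=look(arm,"w4",(190,120,390,290),3.9);print(s["finger_gap"],s["contact_force"],s["eef_pos"])
g=arm.grab_frame("scene");t=arm.grab_frame("top")
c=lambda i,x0,y0,x1,y1,k:cv2.resize(i[y0:y1,x0:x1,::-1],None,fx=k,fy=k,interpolation=cv2.INTER_CUBIC)
i=cv2.imread("pics/w4.png");i=cv2.resize(i,(400,340));b=c(g["image"],205,165,305,250,4)
cv2.imwrite("pics/w4b.png",np.hstack([i,b]))
P=lambda q:R.from_euler('z',.209).apply(q)+[.558,-.003,0]
for n,q in(("marks",[[.072,0,.09],[-.072,0,.09]]),("floor line",[[.05,0,.051],[0,0,.051],[-.05,0,.051]])):
  print(n,((proj(f,P(q))-[190,120])*2).round().tolist(),((proj(g,P(q))-[205,165])*4+[400,0]).round().tolist())
E
```

```text
0.015592809898972245 [ 0.04587753 -0.55163729 -0.76072587] [5.73239473e-01 3.81999375e-04 1.47922123e-01]
marks [[146.0, 42.0], [235.0, 442.0]] [[742.0, 174.0], [525.0, 94.0]]
floor line [[165.0, 92.0], [193.0, 220.0], [219.0, 336.0]] [[709.0, 210.0], [634.0, 181.0], [562.0, 154.0]]
```

View pics/w4b.png

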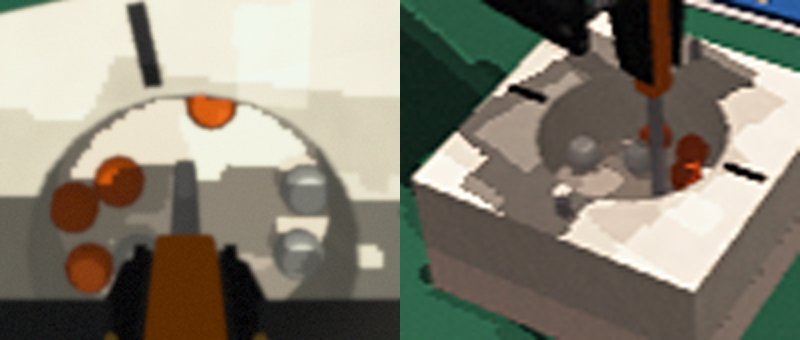

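The left panel shows coppers at (118,180), (75,207), (90,268) and (210,110), with that last one over the line. Greys are at (305,188), (298,253) and a faint one at (135,250), left of the line. I'll compare these with the start positions.

```bash
python3 - <<'E'
from h import *
f=dict(np.load("w4.npz"))
c=np.array([[118,180],[75,207],[90,268],[210,108],[305,188],[298,253],[135,250]])/2+[190,120]
w=at_z(f,c,.046)-[.558,-.003,0];print((R.from_euler('z',-.209).apply(w)[:,:2]*1000).round().tolist())
E
```

```text
[[20.0, 25.0], [13.0, 44.0], [-13.0, 44.0], [40.0, -15.0], [2.0, -44.0], [-24.0, -37.0], [-9.0, 25.0]]
```

```bash
python3 - <<'E'
import numpy as np
C=np.array([-.017,.003]);a=-.2
L=[]
for i in range(18):
    r=min(.033,.02+.004*i);a+=np.radians(30)
    if i>13: r=.033-.007*(i-13)
    L.append((np.r_[C+r*np.array([np.cos(a),np.sin(a)]),0]/.08).round(2).tolist())
print(L)
E
```

```text
[[0.02, 0.12, 0.0], [-0.01, 0.26, 0.0], [-0.14, 0.38, 0.0], [-0.34, 0.42, 0.0], [-0.52, 0.31, 0.0], [-0.62, 0.12, 0.0], [-0.6, -0.09, 0.0], [-0.49, -0.27, 0.0], [-0.29, -0.37, 0.0], [-0.08, -0.35, 0.0], [0.1, -0.24, 0.0], [0.19, -0.04, 0.0], [0.18, 0.17, 0.0], [0.06, 0.35, 0.0], [-0.15, 0.36, 0.0], [-0.29, 0.26, 0.0], [-0.32, 0.14, 0.0], [-0.27, 0.05, 0.0]]
```

Call:
{"method": "arm_command", "body": {"claw": [0,0,0,0,0,0,0,0,0,0,0,0,0,0,0,0,0,0], "dp": [[0.02,0.12,0.0],[-0.01,0.26,0.0],[-0.14,0.38,0.0],[-0.34,0.42,0.0],[-0.52,0.31,0.0],[-0.62,0.12,0.0],[-0.6,-0.09,0.0],[-0.49,-0.27,0.0],[-0.29,-0.37,0.0],[-0.08,-0.35,0.0],[0.1,-0.24,0.0],[0.19,-0.04,0.0],[0.18,0.17,0.0],[0.06,0.35,0.0],[-0.15,0.36,0.0],[-0.29,0.26,0.0],[-0.32,0.14,0.0],[-0.27,0.05,0.0]], "twist": [[0,0,0],[0,0,0],[0,0,0],[0,0,0],[0,0,0],[0,0,0],[0,0,0],[0,0,0],[0,0,0],[0,0,0],[0,0,0],[0,0,0],[0,0,0],[0,0,0],[0,0,0],[0,0,0],[0,0,0],[0,0,0]]}}

```text
time_s: 22.12
eef_pos: [0.5503, -0.0025, 0.1484]
orientation: [1.0, 0.001, -0.001, -0.003]
contact_force: [0.4, -0.6, -1.7]
finger_gap: 0.0158
finger_force: 40.0
```

Call:
{"method": "arm_command", "body": {"claw": [0,0,0], "dp": [[0,0,-0.3],[0,0,-0.8],[0,0,-1.0]], "twist": [[0,0,0],[0,0,0],[0,0,0]]}}

```text
time_s: 22.5
eef_pos: [0.5523, -0.0035, 0.2311]
orientation: [1.0, 0.001, 0.001, -0.002]
contact_force: [-0.2, -0.1, -0.4]
finger_gap: 0.0156
finger_force: 40.0
```

Call:
{"method": "arm_command", "body": {"claw": [0,0,0], "dp": [[0,0,-0.5],[-0.4,0,-0.6],[-1.0,0,-0.6]], "twist": [[0,0,0],[0,0,0],[0,0,0]]}}

```text
time_s: 22.88
eef_pos: [0.4709, -0.0042, 0.2769]
orientation: [1.0, 0.001, -0.001, -0.002]
contact_force: [0.1, -0.6, 0.0]
finger_gap: 0.0157
finger_force: 40.0
```

```bash
python3 - <<'E'
from h import *
from rig import arm
s,f=look(arm,"w5");print(s["finger_gap"],s["contact_force"],s["eef_pos"])
P=lambda q:R.from_euler('z',.209).apply(q)+[.558,-.003,0]
a=np.linspace(0,6.28,40);q=np.c_[.053*np.cos(a),.053*np.sin(a),0*a+.05]
poly=proj(f,P(q));m=np.zeros((420,560),np.uint8);cv2.fillPoly(m,[poly.astype(np.int32)],1)
hsv=cv2.cvtColor(f["image"],cv2.COLOR_RGB2HSV)
cm=((hsv[...,0]<15)&(hsv[...,1]>130)&(m>0)).astype(np.uint8)
n,l,st,ce=cv2.connectedComponentsWithStats(cm)
for i in range(1,n):
  if st[i,4]>40:
    w=at_z(f,[ce[i]],.046)-[.558,-.003,0];print(st[i].tolist(),(R.from_euler('z',-.209).apply(w)[0,:2]*1000).round())
x,y,w,h=cv2.boundingRect(poly.astype(np.int32));print(x,y,w,h)
x-=15;y-=15;w+=30;h+=30
k=min(790/w,590/h);cv2.imwrite("pics/w5c.png",cv2.resize(f["image"][y:y+h,x:x+w,::-1],None,fx=k,fy=k,interpolation=cv2.INTER_CUBIC));print(x,y,k)
E
```

```text
0.01568272000091531 [ 0.06347259 -0.64912098  0.00357427] [ 0.47092031 -0.00417692  0.27691867]
[284, 42, 17, 20, 273] [ 40. -19.]
[248, 56, 18, 20, 262] [34. 19.]
[230, 83, 20, 38, 487] [ 3. 45.]
230 40 104 107
215 25 4.306569343065694
```

View pics/w5c.png

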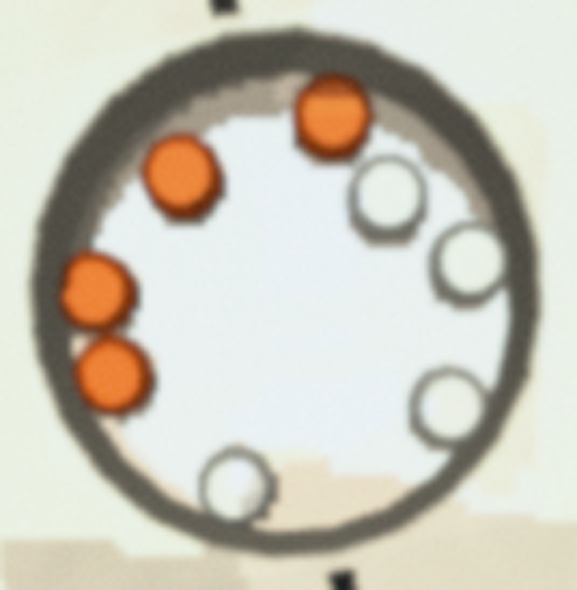

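```bash
python3 - <<'E'
from h import *
f=dict(np.load("w5.npz"))
c=np.array([[333,117],[182,176],[98,292],[113,375],[388,198],[470,263],[450,406],[236,486]])/4.3066+[215,25]
w=at_z(f,c,.049)-[.558,-.003,0];b=R.from_euler('z',-.209).apply(w)[:,:2]*1000;print(b.round(1).tolist())
# line check from marks/rim seen: project marks
P=lambda q:R.from_euler('z',.209).apply(q)+[.558,-.003,0]
print(((proj(f,P([[.072,0,.09],[-.072,0,.09],[.05,0,.049],[-.05,0,.049]]))-[215,25])*4.3066).round())
O=np.array([[21,-16],[-3,-14],[-8,-34],[-30,-16]]);print(np.linalg.norm(b[4:,None]-O[None],axis=2).round(1).tolist())
E
```

```text
[[38.9, -19.0], [33.4, 18.5], [11.8, 44.0], [-7.8, 45.0], [18.5, -28.1], [-0.0, -44.4], [-31.9, -33.6], [-40.1, 21.5]]
[[214. -57.]
 [353. 621.]
 [244.  86.]
 [330. 508.]]
[[12.4, 25.7, 27.1, 50.0], [35.3, 30.6, 13.1, 41.3], [55.8, 34.9, 23.9, 17.7], [71.7, 51.3, 64.1, 38.8]]
```

The picture shows coppers at (333,117), (182,176), (98,292), (113,375) and greys at (388,198), (470,263), (450,406), (236,486). Each half holds both colours and every bead has moved at least 12 mm. Now I'll take the rod back to the rest.

Call:
{"method": "arm_command", "body": {"claw": [0,0,0], "dp": [[-0.1,0.3,0],[-0.18,0.6,0],[-0.253,0.888,0]], "twist": [[0,0,0],[0,0,0],[0,0,0]]}}

```text
time_s: 23.3
eef_pos: [0.4504, -0.0758, 0.2752]
orientation: [1.0, 0.001, -0.001, -0.003]
contact_force: [0.8, -1.1, -0.7]
finger_gap: 0.0157
finger_force: 40.0
```

Call:
{"method": "arm_command", "body": {"claw": [0,0], "dp": [[-0.12,0.44,0],[-0.253,0.888,0]], "twist": [[0,0,0],[0,0,0]]}}

```text
time_s: 23.55
eef_pos: [0.4302, -0.1471, 0.2749]
orientation: [1.0, 0.001, -0.001, -0.003]
contact_force: [0.8, -0.5, -0.4]
finger_gap: 0.0161
finger_force: 40.0
```

Call:
{"method": "arm_command", "body": {"claw": [0,0], "dp": [[-0.12,0.44,0],[-0.253,0.888,0]], "twist": [[0,0,0],[0,0,0]]}}

```text
time_s: 23.8
eef_pos: [0.41, -0.2184, 0.2745]
orientation: [1.0, 0.001, -0.001, -0.003]
contact_force: [0.8, -0.3, -0.4]
finger_gap: 0.0159
finger_force: 40.0
```

Call:
{"method": "arm_command", "body": {"claw": [0,0,0,0], "dp": [[-0.12,0.44,0],[-0.22,0.8,0],[-0.253,0.888,0],[-0.253,0.888,0]], "twist": [[0,0,0],[0,0,0],[0,0,0],[0,0,0]]}}

```text
time_s: 24.3
eef_pos: [0.39, -0.2884, 0.2744]
orientation: [1.0, 0.0, -0.001, -0.003]
contact_force: [0.4, 0.1, 0.2]
finger_gap: 0.0159
finger_force: 40.0
```

```bash
cat >> h.py <<'E'
HP=np.array([.4446,-.2914,.1115]);HR=R.from_quat([0.9528623686778661,-0.04055374968906975,0.30048427242961384,0.010858257972995302])
def home(back): return HP-HR.apply([0,0,back])
E
python3 - <<'E'
from h import *
from rig import arm
s=arm.observe();print(s["eef_pos"]);print(to(s,home(.11)+[0,0,.06],Rt=HR))
E
```

```text
[ 0.3900056  -0.28840821  0.27437105]
([-0.103, -0.024, 0.16], [-0.0089, 0.1953, 0.0257])
```

Call:
{"method": "arm_command", "body": {"claw": [0,0,0,0,0,0,0], "dp": [[0,0,0],[0,0,0],[0,0,0],[-0.05,0,0.1],[-0.103,-0.024,0.16],[-0.103,-0.024,0.16],[-0.103,-0.024,0.16]], "twist": [[-0.0022,0.049,0.0064],[-0.0045,0.098,0.0128],[-0.0067,0.147,0.0192],[-0.0089,0.1953,0.0257],[-0.0089,0.1953,0.0257],[-0.0089,0.1953,0.0257],[-0.0089,0.1953,0.0257]]}}

```text
time_s: 25.18
eef_pos: [0.3827, -0.2867, 0.2638]
orientation: [0.953, -0.039, 0.301, 0.012]
contact_force: [-1.4, -0.0, -1.0]
finger_gap: 0.0161
finger_force: 40.0
```

```bash
python3 - <<'E'
from h import *
from rig import arm
s=arm.observe();print(s["eef_pos"]);print(to(s,home(.11),Rt=HR))
E
```

```text
[ 0.38268198 -0.28674523  0.26379685]
([-0.457, -0.002, 0.629], [0.0002, -0.0002, 0.001])
```

Call:
{"method": "arm_command", "body": {"claw": [0,0,0,0], "dp": [[-0.2,0,0.3],[-0.44,0,0.63],[-0.44,0,0.63],[-0.44,0,0.63]], "twist": [[0,0,0.001],[0,0,0.001],[0,0,0.001],[0,0,0.001]]}}

```text
time_s: 25.68
eef_pos: [0.3827, -0.2871, 0.2027]
orientation: [0.953, -0.041, 0.301, 0.011]
contact_force: [0.2, 0.4, 0.3]
finger_gap: 0.0159
finger_force: 40.0
```

```bash
python3 - <<'E'
from h import *
from rig import arm
s=arm.observe();print(s["eef_pos"],s["contact_force"]);print(to(s,home(.0),Rt=HR))
E
```

```text
[ 0.38266838 -0.28708691  0.20274207] [0.15183057 0.37691642 0.32710283]
([-0.021, -0.009, 1.379], [0.0004, -0.0006, -0.0002])
```

Call:
{"method": "arm_command", "body": {"claw": [0,0,0,0], "dp": [[0,-0.009,0.2],[0,-0.009,0.45],[0,-0.009,0.7],[0,-0.009,0.95]], "twist": [[0,0,0],[0,0,0],[0,0,0],[0,0,0]]}}

```text
time_s: 26.18
eef_pos: [0.4282, -0.291, 0.147]
orientation: [0.952, -0.039, 0.304, 0.011]
contact_force: [-33.4, 17.0, 48.4]
finger_gap: 0.0157
finger_force: 40.0
```

```bash
python3 - <<'E'
from h import *
from rig import arm
s=arm.observe();print(s["eef_pos"],s["contact_force"]);print(to(s,home(.0),Rt=HR))
E
```

```text
[ 0.42819178 -0.29101651  0.14698799] [-33.39289747  16.96797024  48.40229675]
([-0.09, -0.011, 0.48], [0.0, -0.0023, 0.0007])
```

The force is high, so the rod has caught on the way in. I'm backing off and checking the rod's place in the grip.

Call:
{"method": "arm_command", "body": {"claw": [0,0,0,0], "dp": [[0,0,-0.3],[0,0,-0.7],[0,0,-0.95],[0,0,-0.95]], "twist": [[0,0,0],[0,0,0],[0,0,0],[0,0,0]]}}

```text
time_s: 26.68
eef_pos: [0.3826, -0.2877, 0.2051]
orientation: [0.952, -0.041, 0.303, 0.014]
contact_force: [0.6, 0.1, -1.2]
finger_gap: 0.016
finger_force: 40.0
```

```bash
python3 - <<'E'
from h import *
from rig import arm
s,f=look(arm,"w6");print(s["eef_pos"],s["contact_force"],s["finger_gap"],to(s,home(.11),Rt=HR))
g=arm.grab_frame("scene");np.savez("scene6.npz",**g)
T=R.from_quat(s["orientation"])
for n,F,z in(("w",f,None),("s",g,None)):
    hsv=cv2.cvtColor(F["image"],cv2.COLOR_RGB2HSV)
    m=((hsv[...,0]>5)&(hsv[...,0]<18)&(hsv[...,1]>180)&(hsv[...,2]>60)).astype(np.uint8)
    k,l,st,ce=cv2.connectedComponentsWithStats(m)
    for i in range(1,k):
        if st[i,4]>40:
            pts=np.argwhere(l==i)[:,::-1].astype(np.float32);print(n,st[i].tolist(),ce[i].round(1),[np.round(v,1) for v in cv2.minAreaRect(pts)[:2]],cv2.boxPoints(cv2.minAreaRect(pts)).round().tolist())
    # expected handle: along rod, tool-frame z from tip .111
    q=[s["eef_pos"]+T.apply([0,0,.111-a]) for a in(0,.05,.095,.17)]
    print(n,"expected tip,.05,.095,.17",proj(F,q).round(1).tolist())
E
```

```text
[ 0.38262333 -0.28773195  0.20513267] [ 0.58861736  0.06833855 -1.23641707] 0.0159943272028965 ([-0.036, -0.015, 0.029], [0.0019, -0.0015, 0.0001])
w [11, 112, 15, 15, 163] [ 18.3 118.3] [array([ 18.4, 117.9]), array([13. , 14.7])] [[9.0, 117.0], [21.0, 108.0], [28.0, 119.0], [16.0, 127.0]]
w [263, 270, 40, 31, 1112] [282.3 285.8] [array([282.5, 285. ]), array([30., 39.])] [[263.0, 270.0], [302.0, 270.0], [302.0, 300.0], [263.0, 300.0]]
w [257, 336, 51, 35, 1715] [282.5 352.9] [array([282., 353.]), array([34., 50.])] [[257.0, 336.0], [307.0, 336.0], [307.0, 370.0], [257.0, 370.0]]
w expected tip,.05,.095,.17 [[281.6, 206.4], [281.5, 226.2], [281.3, 252.0], [280.8, 333.6]]
s [74, 33, 12, 14, 96] [79.7 39.4] [array([79.9, 39.4]), array([12.4,  8.4])] [[74.0, 35.0], [82.0, 32.0], [86.0, 44.0], [78.0, 47.0]]
s [493, 88, 26, 12, 73] [505.7  93. ] [array([505.6,  92.9]), array([27. ,  5.5])] [[492.0, 92.0], [493.0, 87.0], [519.0, 94.0], [518.0, 99.0]]
s [70, 159, 28, 38, 343] [ 83.9 177.3] [array([ 83.8, 177.7]), array([40.4,  9.2])] [[70.0, 162.0], [78.0, 158.0], [98.0, 193.0], [90.0, 198
[... 285 characters left out ...]
, [280.0, 208.0]]
s [340, 291, 12, 11, 51] [345.5 296.2] [array([345.3, 296. ]), array([11.3,  9.2])] [[339.0, 300.0], [340.0, 291.0], [351.0, 292.0], [350.0, 301.0]]
s [328, 302, 13, 10, 52] [333.9 306.8] [array([334. , 306.5]), array([ 9., 12.])] [[328.0, 302.0], [340.0, 302.0], [340.0, 311.0], [328.0, 311.0]]
s [315, 313, 13, 10, 58] [320.8 318.6] [array([320.8, 317.8]), array([12. ,  8.8])] [[314.0, 322.0], [315.0, 313.0], [327.0, 314.0], [326.0, 323.0]]
s [301, 325, 14, 11, 52] [307.5 331.6] [array([307.5, 330. ]), array([10., 13.])] [[301.0, 325.0], [314.0, 325.0], [314.0, 335.0], [301.0, 335.0]]
s expected tip,.05,.095,.17 [[122.6, 241.2], [109.4, 219.7], [97.2, 199.7], [76.1, 165.0]]
```

Call:
{"method": "arm_command", "body": {"claw": [0,0,0,0], "dp": [[0.2,0,-0.3],[0.44,0,-0.6],[0.44,0.3,-0.6],[0.44,0.3,-0.6]], "twist": [[0,0,0],[0,0,0],[0,0,0],[0,0,0]]}}

```text
time_s: 27.28
eef_pos: [0.3812, -0.3105, 0.2594]
orientation: [0.953, -0.042, 0.3, 0.01]
contact_force: [1.1, 0.4, -0.8]
finger_gap: 0.0156
finger_force: 40.0
```

```bash
python3 - <<'E'
from h import *
from rig import arm
s,f=look(arm,"w7");print(s["eef_pos"],s["contact_force"])
def colr(i,w=2): return i[150:300,282-w:283+w].astype(float).mean(1)
w6=dict(np.load("w6.npz"))["image"];w7=f["image"]
hsv=cv2.cvtColor(w7,cv2.COLOR_RGB2HSV)
d=np.abs(w6.astype(float)-w7).max(2)
# print: row, x-extent of pixels that differ from background green in w7 within 250..315, plus stable flag
for y in range(176,276,4):
    r=hsv[y,250:316];ng=~((r[:,0]>45)&(r[:,0]<95)&(r[:,1]>70))
    xs=np.where(ng)[0]+250
    print(y,(xs.min(),xs.max(),len(xs)) if len(xs) else None,w7[y,282].tolist(),w6[y,282].tolist(),int(d[y,279:286].mean()))
T=s["eef_pos"];A=R.from_quat(s["orientation"])
for sl in(0,.01,.015,.02,.025):
  print(sl,proj(f,[T+A.apply([.008,0,.111-.095-sl]),T+A.apply([0,0,.111-sl]),T+A.apply([.008,0,.111-.17-sl]),T+A.apply([-.008,0,.111-.17-sl])])[:,1].round(1))
for n in("w3","w5"):
    F=dict(np.load(n+".npz"))["image"];h=cv2.cvtColor(F,cv2.COLOR_RGB2HSV)
    o=np.where((h[180:420,282,0]>4)&(h[180:420,282,0]<18)&(h[180:420,282,1]>170))[0]+180;print(n,o.min(),o.max(),len(o))
    print([(y,F[y,282].tolist()) for y in range(180,244,4)])
E
```

```text
[ 0.38116397 -0.31052063  0.25941183] [ 1.10691753  0.41009333 -0.8307023 ]
176 None [65, 126, 96] [254, 253, 245] 187
180 (np.int64(250), np.int64(293), 44) [185, 185, 176] [253, 252, 244] 68
184 (np.int64(250), np.int64(293), 44) [187, 188, 181] [252, 250, 239] 64
188 (np.int64(250), np.int64(293), 44) [192, 193, 184] [243, 235, 218] 53
192 (np.int64(250), np.int64(293), 44) [190, 191, 181] [241, 233, 214] 53
196 (np.int64(250), np.int64(293), 44) [191, 191, 183] [241, 233, 214] 52
200 (np.int64(250), np.int64(293), 44) [189, 189, 181] [245, 238, 221] 56
204 (np.int64(250), np.int64(293), 44) [190, 190, 182] [245, 239, 221] 57
208 (np.int64(250), np.int64(293), 44) [194, 196, 186] [251, 249, 235] 60
212 (np.int64(250), np.int64(293), 44) [191, 192, 184] [253, 252, 245] 63
216 (np.int64(250), np.int64(293), 44) [191, 191, 183] [120, 118, 108] 76
220 (np.int64(250), np.int64(293), 44) [190, 189, 180] [66, 68, 65] 120
224 (np.int64(250), np.int64(293), 44) [190, 190, 182] [68, 69, 64] 120
228 (np.int64(250), np.int64(293), 44) [190, 192, 183] [82, 84, 81] 107
232 (np.int64(250), np.in
[... 963 characters left out ...]
 247]), (184, [252, 253, 246]), (188, [253, 253, 246]), (192, [229, 227, 208]), (196, [165, 154, 137]), (200, [114, 108, 101]), (204, [95, 93, 90]), (208, [93, 92, 89]), (212, [92, 90, 88]), (216, [95, 93, 92]), (220, [81, 77, 76]), (224, [76, 73, 73]), (228, [76, 72, 72]), (232, [76, 75, 74]), (236, [85, 71, 63]), (240, [105, 51, 0])]
w5 250 347 63
[(180, [228, 223, 200]), (184, [228, 222, 198]), (188, [226, 221, 195]), (192, [118, 121, 103]), (196, [14, 42, 33]), (200, [20, 41, 34]), (204, [20, 45, 33]), (208, [14, 42, 32]), (212, [17, 43, 32]), (216, [14, 45, 33]), (220, [34, 50, 42]), (224, [63, 61, 57]), (228, [59, 59, 57]), (232, [60, 60, 55]), (236, [59, 59, 57]), (240, [62, 62, 58])]
```

```bash
cat >> h.py <<'E'
def rodpts(v,L):
    # rod pose in tool: v=(angle, slip, x0); returns fn(along, off_x)
    a,sl,x0=v;d=np.array([-np.sin(a),0,np.cos(a)]);n=np.array([np.cos(a),0,np.sin(a)])
    P=np.array([x0,0,-.019])
    return [P+d*(.130-sl-al)+n*o for al,o in L]
E
python3 - <<'E'
from h import *
from rig import arm
from scipy.optimize import least_squares
f=dict(np.load("w6.npz"));H=f["hand_eye"]
def fit(obs,prior):
    L=[(0,.0045),(.095,.008),(.17,-.008)][:len(obs)]
    r=lambda v:np.r_[proj(f,rodpts(v,L),H)[:,1]-obs,(v[2]*1000)*prior]
    return least_squares(r,[0,0,0],x_scale=[.05,.01,.003])
for n,o in(("w3",[197.5,238]),("w5",[219,250]),("w6",[239.5,269.5]),("w6 3pt",[239.5,269.5,370])):
    q=fit(np.array(o),1.);print(n,q.x.round(4),q.cost.round(3))
for n in("w6","w7"):
    im=dict(np.load(n+".npz"))["image"];h=cv2.cvtColor(im,cv2.COLOR_RGB2HSV)
    for y in(242,246,250,256,262,275,285,345,365):
        r=h[y];o=np.where((r[:,0]>4)&(r[:,0]<18)&(r[:,1]>170)&(np.abs(np.arange(560)-282)<60))[0]
        gr=im[y,268:298].astype(int).tolist() if y<250 and n=="w6" else ''
        print(n,y,(o.min(),o.max()) if len(o) else None,[g[1] for g in gr])
E
```

```text
w3 [-0.0253  0.002   0.    ] 0.0
w5 [ 0.0937  0.0124 -0.    ] 0.0
w6 [0.1815 0.0449 0.    ] 0.0
w6 3pt [ 0.204   0.0189 -0.0039] 24.635
w6 242 None [164, 127, 105, 108, 111, 114, 115, 117, 116, 121, 130, 138, 148, 155, 156, 152, 147, 144, 133, 123, 118, 118, 119, 117, 116, 116, 125, 151, 180, 198]
w6 246 None [173, 153, 123, 113, 111, 112, 112, 111, 114, 121, 133, 142, 149, 152, 152, 150, 148, 143, 135, 124, 117, 116, 116, 118, 116, 117, 128, 154, 188, 195]
w6 250 None []
w6 256 None []
w6 262 None []
w6 275 (np.int64(266), np.int64(299)) []
w6 285 (np.int64(264), np.int64(300)) []
w6 345 (np.int64(257), np.int64(307)) []
w6 365 (np.int64(259), np.int64(307)) []
w7 242 None []
w7 246 None []
w7 250 None []
w7 256 None []
w7 262 None []
w7 275 (np.int64(266), np.int64(299)) []
w7 285 (np.int64(265), np.int64(301)) []
w7 345 (np.int64(258), np.int64(307)) []
w7 365 (np.int64(258), np.int64(314)) []
```

```bash
python3 - <<'E'
from h import *
from rig import arm
from scipy.optimize import least_squares
s7=arm.observe();g=arm.grab_frame("scene");np.savez("scene7.npz",**g)
def orange(im):
    h=cv2.cvtColor(im,cv2.COLOR_RGB2HSV)
    m=((h[...,0]>5)&(h[...,0]<18)&(h[...,1]>180)&(h[...,2]>60)).astype(np.uint8);m[:,200:]=0;m[:100]=0
    k,l,st,ce=cv2.connectedComponentsWithStats(m);i=1+np.argmax(st[1:,4])
    c,wh,an=cv2.minAreaRect(np.argwhere(l==i)[:,::-1].astype(np.float32));b=cv2.boxPoints((c,wh,an));b=b[np.argsort(b[:,1])]
    return np.r_[b[:2].mean(0),b[2:].mean(0)],wh
o0,wh0=orange(dict(np.load("scene.npz"))["image"]);o7,wh7=orange(g["image"]);o6,wh6=orange(dict(np.load("scene6.npz"))["image"])
p0=proj(g,[rest_pt(.479,-.2945,-.083,a) for a in(.17,.095)]).ravel();b0=o0-p0;print("initial bias",b0.round(1),wh0,wh6,wh7)
for n in("w3","w5","w6","w7"):
    im=dict(np.load(n+".npz"))["image"];h=cv2.cvtColor(im,cv2.COLOR_RGB2HSV)
    m=(h[...,0]>3)&(h[...,0]<20)&(h[...,1]>150);m[:,:240]=0;m[:,325:]=0
    print(n,[(y,int(m[y].sum())) for y in(240,244,254,258,272,276,280,290)])
f=dict(np.load("w7.npz"));H=f["hand_eye"]
T=s7["eef_pos"];A=R.from_quat(s7["orientation"])
def r(v):
    w=proj(f,rodpts(v,[(0,.0045),(.095,.008)]),H)[:,1]-[239.5,269.5]
    P=rodpts(v,[(.17,0),(.095,0)])
    q=proj(g,[T+A.apply(p) for p in P]).ravel()+b0-o7
    wd=proj(f,[p+np.array([0,k,0]) for p in rodpts(v,[(.095,.008)]) for k in(-.008,.008)],H)
    return np.r_[w,q,v[2]*300,(abs(wd[1,0]-wd[0,0])-34)]
q=least_squares(r,[.15,.02,0],x_scale=[.05,.01,.003]);print(q.x.round(4),q.fun.round(1))
E
```

```text
initial bias [ 0.5 -0.9  0.5 -0.2] (38.24418258666992, 9.260923385620117) (40.4423828125, 9.217711448669434) (44.07513427734375, 9.946918487548828)
w3 [(240, 27), (244, 29), (254, 35), (258, 37), (272, 39), (276, 41), (280, 41), (290, 45)]
w5 [(240, 0), (244, 0), (254, 34), (258, 35), (272, 40), (276, 40), (280, 40), (290, 44)]
w6 [(240, 0), (244, 0), (254, 0), (258, 0), (272, 32), (276, 35), (280, 36), (290, 39)]
w7 [(240, 0), (244, 0), (254, 0), (258, 0), (272, 32), (276, 35), (280, 36), (290, 40)]
[ 0.155   0.0119 -0.0093] [ 0.1 -0.5  0.4 -1.  -0.  -0.7 -2.8 -2.9]
```

```bash
cat > fit.py <<'E'
from h import *
from scipy.optimize import least_squares
def orange(im):
    h=cv2.cvtColor(im,cv2.COLOR_RGB2HSV)
    m=((h[...,0]>5)&(h[...,0]<18)&(h[...,1]>180)&(h[...,2]>60)).astype(np.uint8);m[:,200:]=0;m[:100]=0
    k,l,st,ce=cv2.connectedComponentsWithStats(m);i=1+np.argmax(st[1:,4])
    b=cv2.boxPoints(cv2.minAreaRect(np.argwhere(l==i)[:,::-1].astype(np.float32)));b=b[np.argsort(b[:,1])]
    return np.r_[b[:2].mean(0),b[2:].mean(0)]
g0=dict(np.load("scene.npz"));o0=orange(g0["image"])
b0=o0-proj(g0,[HP+HR.apply([0,0,.111-a]) for a in(.17,.095)]).ravel()
f=dict(np.load("w7.npz"));He=f["hand_eye"]
def fit(views,wp=1.):
    def r(v):
        e=[wp*(proj(f,rodpts(v,[(0,.0045),(.095,.008)]),He)[:,1]-[239.5,269.5]),[v[2]*150]]
        for T,A,o in views: e.append(proj(g0,[T+A.apply(p) for p in rodpts(v,[(.17,0),(.095,0)])]).ravel()+b0-o)
        return np.concatenate(e)
    return least_squares(r,[.15,.02,0],x_scale=[.05,.01,.003])
def target(v,along,up):
    "tool pose putting the rod at home, shifted 'along' up the trough and 'up' off it"
    Rt=HR*R.from_euler('y',v[0]); tip=HP+HR.apply([up,0,.111-along])
    return tip-Rt.apply(rodpts(v,[(0,0)])[0]),Rt
E
python3 - <<'E'
from fit import *
from rig import arm
s=arm.observe();V7=(s["eef_pos"],R.from_quat(s["orientation"]),orange(dict(np.load("scene7.npz"))["image"]))
V6=(np.array([.38262,-.28773,.20513]),R.from_quat([.952,-.041,.303,.014]),orange(dict(np.load("scene6.npz"))["image"]))
print(b0.round(1))
for vs in([V7],[V6],[V6,V7]):
    q=fit(vs);print(q.x.round(4),q.fun.round(1))
v=q.x;np.save("v.npy",v)
p,Rt=target(v,.012,.04);print(p,to(s,p,Rt=Rt))
E
```

```text
[ 0.5 -1.2  0.4 -0.4]
[ 0.1503  0.0107 -0.01  ] [-0.  -0.  -1.5  0.9 -0.6  0.4 -0.2]
[ 0.1498  0.0091 -0.0104] [ 0.  -0.1 -1.6  0.2 -0.3 -0.2  0.1]
[ 0.1496  0.0099 -0.0103] [-0.  -0.1 -1.5  0.  -0.7 -0.4 -0.3  1.1 -0.2  0.6  0.1]
[ 0.48564614 -0.29497601  0.14502868] ([0.241, -0.281, 1.903], [-0.0005, 0.0479, -0.0011])
```

Call:
{"method": "arm_command", "body": {"claw": [0,0,0,0], "dp": [[0.1,-0.1,0],[0.2,-0.28,0.2],[0.24,-0.28,0.6],[0.24,-0.28,0.9]], "twist": [[0,0.024,0],[0,0.048,0],[0,0.048,0],[0,0.048,0]]}}

```text
time_s: 27.88
eef_pos: [0.4401, -0.2909, 0.2103]
orientation: [0.928, -0.041, 0.371, 0.013]
contact_force: [0.2, 0.1, -1.4]
finger_gap: 0.0156
finger_force: 40.0
```

```bash
python3 - <<'E'
from fit import *
from rig import arm
s=arm.observe();v=np.load("v.npy");print(s["eef_pos"],s["contact_force"])
p,Rt=target(v,.012,.035);print(p,to(s,p,Rt=Rt))
E
```

```text
[ 0.44010003 -0.29094805  0.21034911] [ 0.16665533  0.05943175 -1.41628906]
[ 0.48156549 -0.29462222  0.14216108] ([-0.211, 0.007, 0.976], [-0.0003, -0.0002, -0.0008])
```

Call:
{"method": "arm_command", "body": {"claw": [0,0,0,0], "dp": [[0,0.007,0.3],[-0.05,0.007,0.65],[-0.211,0.007,0.97],[-0.211,0.007,0.97]], "twist": [[0,0,0],[0,0,0],[0,0,0],[0,0,0]]}}

```text
time_s: 28.38
eef_pos: [0.4801, -0.2935, 0.1405]
orientation: [0.928, -0.041, 0.37, 0.011]
contact_force: [-0.1, 0.0, -0.7]
finger_gap: 0.0157
finger_force: 40.0
```

```bash
python3 - <<'E'
from fit import *
from rig import arm
s=arm.observe();v=np.load("v.npy");print(s["eef_pos"],s["contact_force"])
g=arm.grab_frame("scene");o=orange(g["image"])
q=fit([(s["eef_pos"],R.from_quat(s["orientation"]),o)]);print(q.x.round(4),q.fun.round(1))
print("px now",o.round(1),"home",o0.round(1),"pred",(proj(g0,[HP+HR.apply([.035,0,.111-.012-a]) for a in(.17,.095)]).ravel()+b0).round(1))
for al,up in((.012,.01),(.008,.0),(.004,-.002)):
  p,Rt=target(v,al,up);print(al,up,to(s,p,Rt=Rt))
E
```

```text
[ 0.4800798  -0.29347502  0.14053967] [-0.09613734  0.03720237 -0.6730672 ]
[ 0.1515  0.0113 -0.0098] [ 0.  -0.1 -1.5  0.4 -0.2 -0.4  0.1]
px now [108.1 208.9 129.5 242.7] home [108.2 214.7 127.9 247.5] pred [108.7 209.3 129.1 243.6]
0.012 0.01 ([-0.281, 0.014, -0.047], [-0.0014, 0.001, -0.0015])
0.008 0.0 ([-0.412, 0.014, -0.016], [-0.0014, 0.001, -0.0015])
0.004 -0.002 ([-0.444, 0.015, 0.03], [-0.0014, 0.001, -0.0015])
```

Call:
{"method": "arm_command", "body": {"claw": [0,0,0], "dp": [[-0.12,0.014,-0.02],[-0.28,0.014,-0.045],[-0.28,0.014,-0.045]], "twist": [[0,0,0],[0,0,0],[0,0,0]]}}

```text
time_s: 28.8
eef_pos: [0.4611, -0.2956, 0.131]
orientation: [0.927, -0.042, 0.371, 0.014]
contact_force: [-0.2, -0.1, -1.3]
finger_gap: 0.0155
finger_force: 40.0
```

Call:
{"method": "arm_command", "body": {"claw": [0,0,0], "dp": [[-0.03,0,0.0],[-0.06,0,0.0],[-0.06,0,0.0]], "twist": [[0,0,0],[0,0,0],[0,0,0]]}}

```text
time_s: 29.18
eef_pos: [0.4587, -0.2954, 0.1282]
orientation: [0.927, -0.041, 0.372, 0.014]
contact_force: [-0.0, 0.2, -0.0]
finger_gap: 0.016
finger_force: 40.0
```

Call:
{"method": "arm_command", "body": {"claw": [0,0,0], "dp": [[-0.03,0,0.01],[-0.05,0,0.02],[-0.05,0,0.02]], "twist": [[0,0,0],[0,0,0],[0,0,0]]}}

```text
time_s: 29.55
eef_pos: [0.4569, -0.2951, 0.1241]
orientation: [0.927, -0.041, 0.371, 0.014]
contact_force: [0.6, -0.2, -1.5]
finger_gap: 0.016
finger_force: 40.0
```

```bash
python3 - <<'E'
from fit import *
from rig import arm
s=arm.observe();v=np.load("v.npy");print(s["eef_pos"],s["contact_force"])
g=arm.grab_frame("scene");print(orange(g["image"]).round(1),o0.round(1))
for al,up in((.002,.002),(.0,.0)):
  p,Rt=target(v,al,up);print(al,up,to(s,p,Rt=Rt))
E
```

```text
[ 0.45689822 -0.29512691  0.12406228] [ 0.57611194 -0.19496403 -1.45894616]
[103.5 210.  124.6 242.9] [108.2 214.7 127.9 247.5]
0.002 0.002 ([-0.049, -0.033, 0.11], [0.0002, -0.0004, -0.0008])
0.0 0.0 ([-0.077, -0.033, 0.131], [0.0002, -0.0004, -0.0008])
```

Call:
{"method": "arm_command", "body": {"claw": [0,0,0,0], "dp": [[0,-0.033,0],[-0.02,-0.033,0.04],[-0.05,-0.033,0.1],[-0.05,-0.033,0.1]], "twist": [[0,0,0],[0,0,0],[0,0,0],[0,0,0]]}}

```text
time_s: 30.1
eef_pos: [0.4597, -0.2923, 0.115]
orientation: [0.928, -0.041, 0.371, 0.013]
contact_force: [-0.6, 1.2, -0.8]
finger_gap: 0.0159
finger_force: 40.0
```

```bash
python3 - <<'E'
from fit import *
from rig import arm
s=arm.observe();v=np.load("v.npy");print(s["eef_pos"],s["contact_force"])
g=arm.grab_frame("scene");print(orange(g["image"]).round(1),o0.round(1))
p,Rt=target(v,0,0);print(to(s,p,Rt=Rt))
E
```

```text
[ 0.4597086 -0.2923498  0.1149513] [-0.60257191  1.19484724 -0.80002257]
[107.1 213.1 127.5 246. ] [108.2 214.7 127.9 247.5]
([-0.022, 0.004, 0.026], [-0.0, -0.0002, -0.0009])
```

Call:
{"method": "arm_command", "body": {"claw": [0,0,0.6,0.6,0.6,0.6], "dp": [[-0.015,0,0.02],[-0.015,0,0.02],[-0.015,0,0.02],[-0.015,0,0.02],[-0.015,0,0.02],[-0.015,0,0.02]], "twist": [[0,0,0],[0,0,0],[0,0,0],[0,0,0],[0,0,0],[0,0,0]]}}

```text
time_s: 30.9
eef_pos: [0.4601, -0.2929, 0.114]
orientation: [0.927, -0.041, 0.372, 0.014]
contact_force: [-0.1, 0.5, -0.7]
finger_gap: 0.0507
finger_force: 0.0
```

```bash
python3 - <<'E'
from fit import *
from rig import arm
s=arm.observe();print(s["eef_pos"],s["contact_force"],s["finger_gap"])
g=arm.grab_frame("scene");print(orange(g["image"]).round(1),o0.round(1))
E
```

```text
[ 0.46014821 -0.29285337  0.11400549] [-0.11423806  0.48107413 -0.7315685 ] 0.05070157261038254
[107.1 214.9 127.5 247.6] [108.2 214.7 127.9 247.5]
```

The rod is home to within a pixel. I'll retreat and check.

Call:
{"method": "arm_command", "body": {"claw": [0.6,0.6,0.6,0.6], "dp": [[0,0,-0.2],[0,0,-0.5],[0,0,-0.9],[0,0,-1]], "twist": [[0,0,0],[0,0,0],[0,0,0],[0,0,0]]}}

```text
time_s: 31.45
eef_pos: [0.4049, -0.2893, 0.1736]
orientation: [0.927, -0.041, 0.373, 0.016]
contact_force: [0.2, 0.6, -0.8]
finger_gap: 0.057
finger_force: 0.0
```

Call:
{"method": "arm_command", "body": {"claw": [0.6,0.6,0.6,0.6], "dp": [[0.2,0,-0.3],[0.4,0,-0.6],[0.4,0,-0.6],[0.4,0,-0.6]], "twist": [[0,0,0],[0,0,0],[0,0,0],[0,0,0]]}}

```text
time_s: 31.95
eef_pos: [0.395, -0.2872, 0.2268]
orientation: [0.928, -0.041, 0.371, 0.013]
contact_force: [0.3, 0.1, 0.0]
finger_gap: 0.057
finger_force: 0.0
```

```bash
python3 - <<'E'
from fit import *
from rig import arm
s=arm.observe();print(s["eef_pos"],s["contact_force"],s["dq"].round(3))
g=arm.grab_frame("scene");print(orange(g["image"]).round(1),o0.round(1))
h=cv2.cvtColor(g["image"],cv2.COLOR_RGB2HSV)
m=((h[...,0]<16)&(h[...,1]>150)).astype(np.uint8);m[:,:210]=0;m[:,300:]=0;m[:150]=0;m[260:]=0
k,l,st,ce=cv2.connectedComponentsWithStats(m)
for i in range(1,k):
    if st[i,4]>15: w=at_z(g,[ce[i]],.046)-[.558,-.003,0];print(st[i].tolist(),(R.from_euler('z',-.209).apply(w)[0,:2]*1000).round())
E
```

```text
[ 0.39500898 -0.28721231  0.2268475 ] [2.73882431e-01 7.68014116e-02 2.68343189e-04] [ 0.002  0.007  0.014 -0.     0.005  0.003]
[107.1 214.7 127.6 247.5] [108.2 214.7 127.9 247.5]
[267, 196, 15, 11, 108] [ 4. 44.]
```

Rod, beads and cover are all in place, so I'm handing in.

```bash
python3 -c "
from rig import arm
print(arm.hand_in())"
```

```text
the job is handed in; nothing more can be done
None
```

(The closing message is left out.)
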